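# Set the stop pin and hold a scanner lens in the sprung V-block

## Task

On the lens test fixture, first put the loose steel stop pin from its stand upright and fully home in the hole of the stop block, and let go of it. Then move the lens barrel from its grey plastic rest into the steel V-block, narrow brass end touching the pin or within about 4 mm of it, lying square on both V faces, and press it down, without ramming it, until the sprung cradle has given by about 5 mm. Finish while the gripper still holds it pressed down like that, and leave the mouse, bottle and spacer ring alone.

Things in the scene. Friction and masses are not known exactly. Their poses are not given: they have to be found in the camera images.
- fixture: lens test fixture: fixed aluminium base 150 x 100 x 15 mm (x -70 to +80, y +-50); origin at desk height under the middle of the V. x runs level along the V towards the stop block, z up. Stop block 28 x 32 mm, top 34 mm above the desk, at x = +60 mm. A sprung cradle above the base (plate 88 x 58 mm, top 31 mm above the desk when up) carries a steel V-block in two parts.
- stop_hole (a point): centre of the mouth of the round hole in the top of the stop block, 34 mm above the desk: hole 12 mm across, 19 mm deep with a flat bottom; z up, axes as the fixture's, at x = +60 mm in the fixture's frame. The pin goes here.
- cradle (a joint): how far the sprung cradle is pushed down, m: 0 up, 0.008 fully down on its stop. It starts to move at about 2.4 N of load and takes 0.8 N more per mm. The weight of the lens alone hardly moves it.
- v_seat (a point): on the cradle: the seated barrel's centre, 62 mm above the desk with the cradle up. x along the V towards the stop block, z up. With the barrel's centre here its brass end is 2 mm short of the pin. The polished 90 degree V (44 mm wide at its top edges, 4 mm below here) is in two parts, each 18 mm long, at x = -33 and +33 mm; fingers fit in the 48 mm gap between (plate 31 mm below here).
- lens_center (a point): centre of the loose lens barrel: a smooth black cylinder 36 mm across, 90 mm long, with thin flush steel bands, glass at one end, a narrower brass threaded end (26 mm across, 8 mm long) at the other; about 0.16 kg. x along its axis towards the brass end. It starts lying level on its rest, centre 37 mm above the desk. Set down in a V and let go, it settles square by itself.
- lens_tail (a point): middle of the outer face of the brass end, on the barrel's axis, 53 mm from the barrel's centre along its x
- rest: fixed grey plastic rest, 106 x 64 mm base plate 6 mm thick, with two V saddles (12 mm thick, 33 mm either side of the middle, up to 34 mm above the desk, 56 mm wide) that carry the lens barrel by its ends; 54 mm free between them, fingers can straddle the barrel there. Origin under its middle, x along the barrel.
- pin_center (a point): centre (half-way up) of the loose stop pin: plain steel cylinder 10 mm across, 65 mm long, standing upright (its z up); about 0.04 kg. At the start its foot is 10 mm and its top 75 mm above the desk; fully home in the fixture its foot is 15 mm and its top 80 mm above the desk.
- pin_foot (a point): middle of the pin's lower end, chamfered, 32.5 mm below its centre
- stand: fixed grey plastic pin stand, block 60 x 60 x 30 mm with a 13 mm hole 20 mm deep in the middle of its top, in which the pin starts; origin under its middle
- mouse: black computer mouse, 104 x 62 x 32 mm, loose bystander; origin under its middle
- bottle: small white closed bottle, 38 mm across, 85 mm tall, loose bystander; origin under its middle
- spacer: aluminium spacer ring, 52 mm across, 12 mm high, loose bystander lying flat; origin under its middle
There are look-alikes about, which are no part of the job. What is shaped like the part that bears lens_center but blue is not meant. There is more than one size of the fixture; the one meant has the size given above.

How it is judged:
By the outcome, as a careful person would: the job done as asked, in the order asked, and still so for the second after the job is handed in, while the arm keeps its last pose, push and grip.
It also fails if it takes over 72 s, if anything falls off the work surface, if the arm or the gripper's body presses on something with over 40 N, if the wrist force passes 120 N, or if a joint passes its speed limit or range.

## Robot

A 7-joint arm with a two-finger parallel gripper is mounted at the origin on the work surface. World frame = base frame: x ahead of the robot, y to its left, z up, the work surface at z = 0. Lengths are in m, angles in rad, forces in N, time in s.
With the tool pointing down it reaches from about 0.4 to 0.85 m from the base axis. Payload 10.4 kg.
Tool frame: the origin (TCP) lies at the centre of the arm's flange, where the gripper is bolted on; the fingertips stand 173 mm ahead of it and the grasp point (between the pads) lies 155 mm ahead of it (manip.nose_length is the distance from the TCP to the fingertips, in m); z points along the fingers, x is the direction in which the jaws open and shut, and the axes are right-handed (so a half turn about z gives the same grasp; the last joint's range is limited). The gripper opens to 85 mm and grips with 20 to 120 N. Pads are 22 mm wide; open, the fingers measure 114 mm over their backs; the gripper's body (76 mm by 85 mm) begins 54 mm behind the grasp point. The pads swing forward as they close: fully open they stand 13 mm farther back than shut.
Start: joints at [1.168, 0.332, -0.065, 1.46, 0.022, 1.35, -0.088], TCP at [0.232, -0.58, 0.405] pointing down, gripper open.
Joint ranges: [-2.6, 2.6], [-0.5, 2.12], [-1.47, 1.34], [0.16, 2.42], [-1.27, 4.41], [0.06, 2.06], [-2.6, 2.6]. Speed limits (rad/s): [2.22, 2.22, 2.79, 2.79, 3.14, 3.14, 3.14].

## Interface

Orientations are given as a unit quaternion [x, y, z, w].
In Python, from workcell import status, cams, order, manip gives the robot as it stands.
- The arm moves only by the tool servo_tool, never from a script. Its argument "motion" is a list that holds one entry, the list of rows, each a list of 6 numbers: the shift along the tool's x, y, z in units of 50 mm (1.0 is 50 mm), then the turn, a rotation vector about the tool's x, y, z in units of 5 degrees (1.0 is 5 degrees). In form: [[[x, y, z, ax, ay, az], ...]]. A call has 1 to 12 rows; each row shifts and turns the pose as measured when the row begins, along the tool's axes as they then stand; what a row does not reach is not made up. A row lasts 1/10 s, in which the tool goes at most 50 mm and 8.59 degrees, less where a joint would pass 70% of its speed; a pose out of reach is approached as far as the arm can. A call is refused whole if a number of a shift passes 1 or a number of a turn 1, either way. A call with a gripper value outside its range is refused whole. "jaw" is the closure in counts, from 0 (fully open) to 255 (shut), set as the call begins (left out, the last holds). The fingers move at their own pace and stop on an object; "force" is the grip in N (left out, the last holds). Time passes only in rows, so rows that do not move let the fingers close. It gives the time, the measured TCP pose, the force and the opening at its end, in the units of the state.
- status.get_obs(): the state, without advancing time (a new reading comes with each control period).
- cams.camera(name): name is "scene" or "top" or "wrist"; returns a dict with "color" (420x560x3 uint8, red, green, blue), "vertical_fov" (degrees; the focal length in pixels is half the picture's height over the tangent of half this angle, whatever the lens; pixels are square), "cx", "cy" (the principal point, pixels), "extrinsics" (4x4, takes a point from camera to world coordinates). Camera axes: x right, y down, z forward; pixel columns grow to the right and rows downward; lengths in m; the calibration is good to about 2 mm. The wrist camera is an equidistant fisheye: a pixel r from the principal point sees the ray r / f radians off the axis. A picture is of the moment at which its call begins. There is no depth.
- order.hand_in(): hands the job in, once; it reports no verdict.
The state is a dict: "clock": time; "joint_pos": joint angles; "joint_velocities": joint speeds; "tau": joint torques, N m; "position": TCP position; "ee_rot": TCP orientation; "ft_force": force on the tool from outside, world axes, zero at the start; "torque": the same for the moment, N m; "grip_width": opening from 0.0 (shut) to 1.0 (fully open).
Only numpy, scipy, OpenCV 4.12 (cv2) and the standard library are available. Lean on these libraries where they do the work, as an engineer would, in place of code of your own. Each camera call takes 0.05 s, during which the arm holds its last target.

## Working session

There is one attempt and no reset: what is moved stays moved. The work goes in short steps, Python scripts to look and compute and a tool call to move; the robot and the scene stay as the last step left them, time stands still between calls to the robot, and variables do not carry over. Pictures are saved under pics/ and viewed, and the job is handed in when it is done.

Besides the shell and the picture viewer there is one more tool, called after "Emit:" as name([rows], argument=value, ...), one row to a line, values as JSON. servo_tool: Moves the arm, as the interface text tells. Its arguments: {"type":"object","properties":{"motion":{"type":"array","items":{"type":"array","items":{"type":"array","items":{"type":"number"}}}},"jaw":{"type":"number"},"force":{"type":"number"}},"required":["motion"]}

```bash
ls; mkdir -p pics; python3 - <<'E'
from workcell import status,cams,order,manip
import cv2,numpy as np
print(status.get_obs()); print(manip.nose_length)
for n in ["scene","top","wrist"]:
    c=cams.camera(n); cv2.imwrite(f"pics/{n}0.png",c["color"][:,:,::-1]); 
    np.savez(f"pics/{n}0.npz",**c); print(n,c["vertical_fov"],c["cx"],c["cy"],c["extrinsics"].round(4).tolist())
E
```

```text
pics
{'clock': 0.0, 'joint_pos': array([ 1.168391  ,  0.33285675, -0.06469073,  1.4609185 ,  0.02156772,
        1.34990789, -0.08848665]), 'joint_velocities': array([ 0.00125708,  0.00046596, -0.00067113, -0.00115916, -0.00126416,
        0.00187313,  0.00222356]), 'tau': array([ 4.00948693e-04, -6.25449944e+01,  4.93327354e-02, -3.91599977e+01,
        1.61501410e-02,  1.00463151e-02,  3.01069838e-05]), 'position': array([ 0.23167132, -0.58034051,  0.40393607]), 'ee_rot': array([ 8.27875513e-01, -5.60911444e-01, -5.88147121e-04, -3.76517549e-04]), 'ft_force': array([-0.15411816, -0.41881999, -1.08030731]), 'torque': array([-0.03264132,  0.01260155, -0.03064427]), 'grip_width': 1.0004937166082408}
0.1734
scene 48.3428786976234 280.2035866955635 204.838992712409 [[0.0281, 0.7184, -0.6951, 1.2484], [0.9994, -0.033, 0.0063, 0.0033], [-0.0184, -0.6948, -0.7189, 0.8052], [0.0, 0.0, 0.0, 1.0]]
top 43.995968064753654 275.2817334272762 211.47094816178475 [[-0.005, -0.9961, 0.0879, 0.3986], [-1.0, 0.0056, 0.0065, 0.0276], [-0.007, -0.0879, -0.9961, 1.2703], [0.0, 0.0, 0.0, 1.0]]
wrist 65.70646984690485 285.0019627615121 209.59998991930985 [[0.3716, -0.8883, -0.27, 0.3001], [-0.9284, -0.3561, -0.106, -0.5532], [-0.002, 0.29, -0.957, 0.3742], [0.0, 0.0, 0.0, 1.0]]
```

View pics/scene0.png

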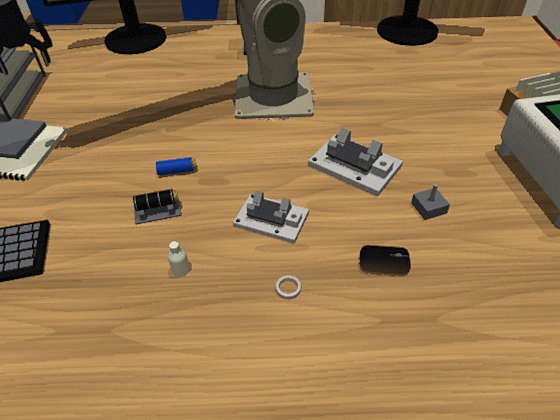

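View pics/top0.png

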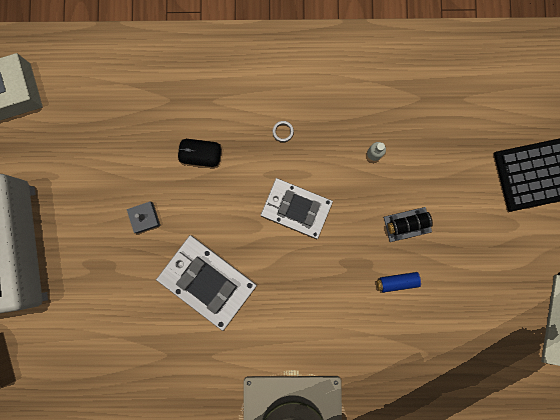

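View pics/wrist0.png

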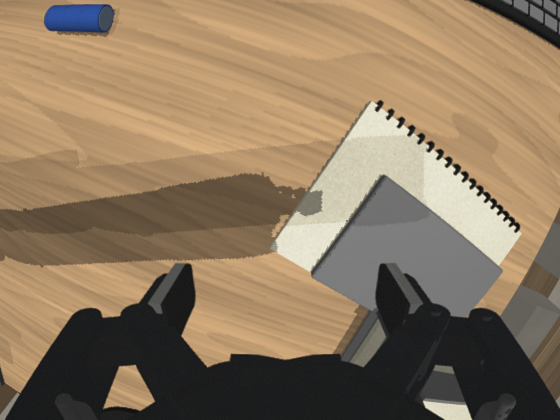

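The top view shows two fixtures: a small one at about (297,208) and a large one at about (206,283). The black lens on its rest is at (408,224), and a blue look-alike is at (398,282). The pin stand is at (144,217). Next I'll check sizes in enlarged crops.

```bash
cat > h.py <<'E'
import numpy as np,cv2
def load(n,tag): 
    d=np.load(f"pics/{n}{tag}.npz"); return {k:d[k] for k in d}
def foc(c): return 210/np.tan(np.radians(float(c["vertical_fov"]))/2)
def px2w(c,u,v,z,fish=False):
    f=foc(c); d=np.array([(u-c["cx"])/f,(v-c["cy"])/f,1.])
    if fish:
        r=np.hypot(d[0],d[1]); d=np.array([d[0]/r*np.sin(r),d[1]/r*np.sin(r),np.cos(r)])
    E=c["extrinsics"]; d=E[:3,:3]@d; o=E[:3,3]; return o+d*(z-o[2])/d[2]
def w2px(c,p,fish=False):
    E=c["extrinsics"]; q=E[:3,:3].T@(np.asarray(p,float)-E[:3,3]); f=foc(c)
    if fish:
        r=np.hypot(q[0],q[1]); t=np.arctan2(r,q[2]); return np.array([c["cx"]+f*t*q[0]/r,c["cy"]+f*t*q[1]/r])
    return np.array([c["cx"]+f*q[0]/q[2],c["cy"]+f*q[1]/q[2]])
def crop(c,u0,v0,u1,v1,k,name):
    im=c["color"][v0:v1,u0:u1,::-1]; im=cv2.resize(im,None,fx=k,fy=k,interpolation=cv2.INTER_CUBIC); cv2.imwrite(f"pics/{name}.png",im)
E
python3 - <<'E'
from h import *
c=load("top","0")
crop(c,250,170,345,245,8,"t_fix")
crop(c,375,195,440,245,10,"t_lens")
crop(c,120,195,170,235,12,"t_pin")
s=load("scene","0")
crop(s,225,180,320,250,8,"s_fix")
E
```

```text
(no output)
```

View pics/t_fix.png

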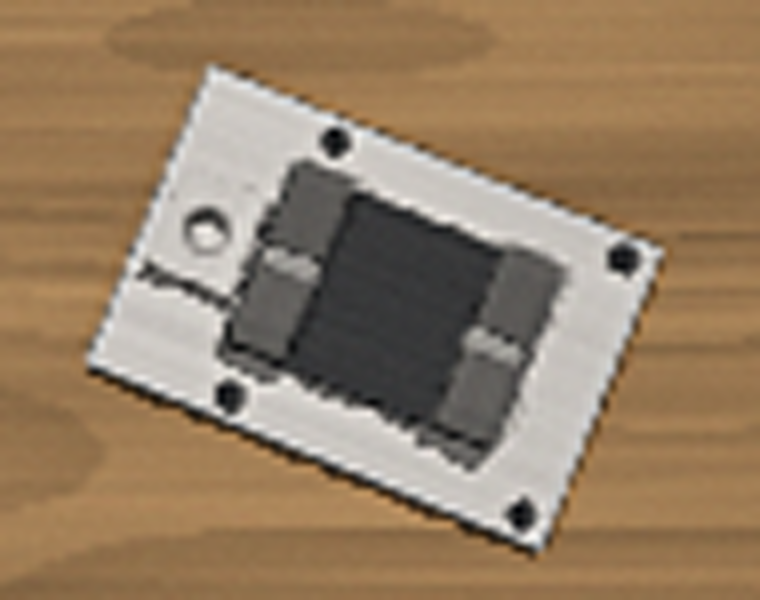

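View pics/t_lens.png

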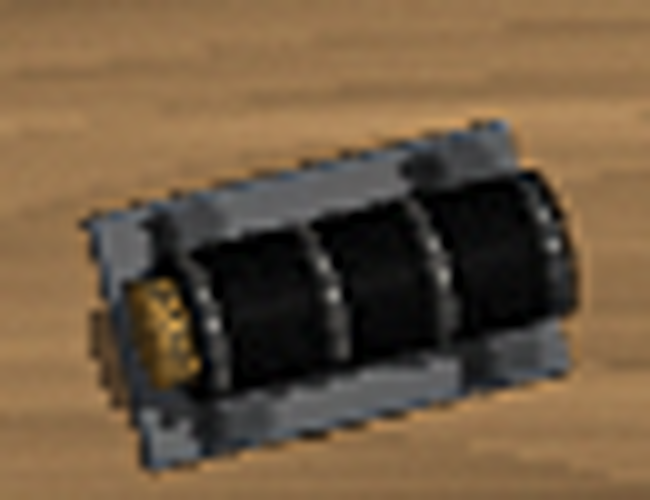

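View pics/t_pin.png

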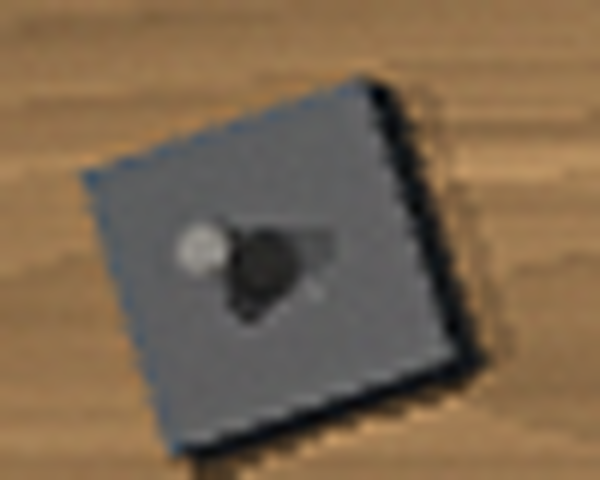

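View pics/s_fix.png

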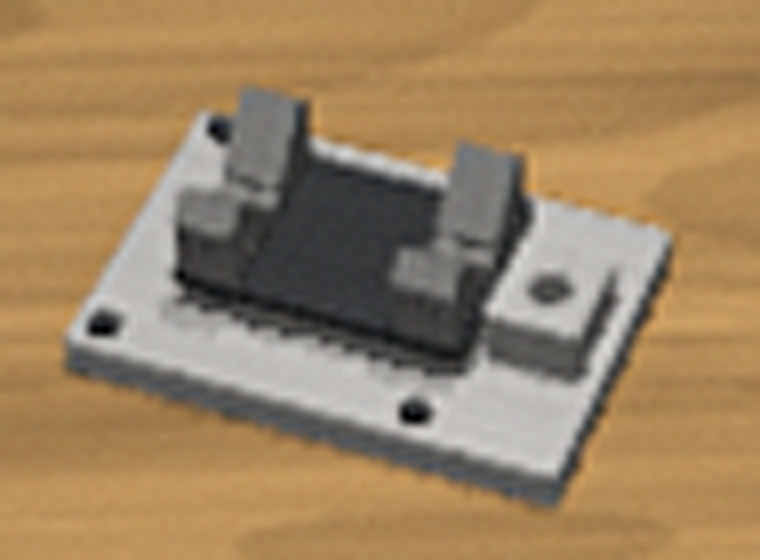

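The lens crop shows the brass end at upper-left (160,330 in the crop), black body with steel bands. The small fixture's base measures about 61 px, and I'll convert it to confirm.

```bash
python3 - <<'E'
from h import *
c=load("top","0");s=load("scene","0")
def P(x,y,u0,v0,k,z,cc=c): return px2w(cc,u0+(x+.5)/k-.5,v0+(y+.5)/k-.5,z)
F=np.array([P(x,y,250,170,8,.015) for x,y in [(212,65),(663,248),(542,555),(90,365)]])
print("fix corners",F.round(4).tolist())
print([np.linalg.norm(F[i]-F[(i+1)%4]).round(4) for i in range(4)])
ax=(F[0]+F[3]-F[1]-F[2])[:2]; yaw=np.arctan2(ax[1],ax[0]); x=np.array([np.cos(yaw),np.sin(yaw)])
o=F.mean(0)[:2]-.005*x
print("fix origin",o,"yaw",np.degrees(yaw),"hole",o+.06*x)
print("hole direct top",P(208,231,250,170,8,.034),"scene",P(549,290,225,180,8,.034,s))
F2=np.array([px2w(s,225+(x+.5)/8-.5,180+(y+.5)/8-.5,.015) for x,y in [(205,110),(672,235),(556,482),(68,345)]])
print("scene corners",F2.mean(0),F2.round(4).tolist(),[np.linalg.norm(F2[i]-F2[(i+1)%4]).round(4) for i in range(4)])
G=np.array([P(x,y,120,195,12,.03) for x,y in [(85,175),(368,80),(460,355),(175,452)]])
print("stand",G.mean(0),"pin top",P(202,248,120,195,12,.075),[np.linalg.norm(G[i]-G[(i+1)%4]).round(4) for i in range(4)])
e=G[1]-G[0];print("stand ang",np.degrees(np.arctan2(e[1],e[0])))
R=np.array([P(x,y,375,195,10,.006) for x,y in [(90,218),(508,122),(570,372),(150,468)]])
ax=(R[0]+R[3]-R[1]-R[2])[:2]
print("rest",R.mean(0),"yaw",np.degrees(np.arctan2(ax[1],ax[0])),[np.linalg.norm(R[i]-R[(i+1)%4]).round(4) for i in range(4)])
for n,p in [("brass",(130,335)),]: print(n,P(*p,375,195,10,.037))
crop(s,400,175,460,225,12,"s_pin"); crop(s,125,180,190,230,11,"s_lens")
E
```

```text
fix corners [[0.5922, 0.0335, 0.015], [0.5353, -0.1031, 0.015], [0.4424, -0.0652, 0.015], [0.5006, 0.0709, 0.015]]
[np.float64(0.1479), np.float64(0.1003), np.float64(0.1481), np.float64(0.0989)]
fix origin [ 0.51566705 -0.02058529] yaw 67.11178702889303 hole [0.53900311 0.03469064]
hole direct top [0.53909877 0.0348414  0.034     ] scene [0.5382806 0.0382176 0.034    ]
scene corners [ 0.51780119 -0.01145339  0.015     ] [[0.4424, -0.0609, 0.015], [0.5007, 0.0758, 0.015], [0.5922, 0.0376, 0.015], [0.5358, -0.0983, 0.015]] [np.float64(0.1486), np.float64(0.0992), np.float64(0.1471), np.float64(0.1006)]
stand [0.49750224 0.3548169  0.03      ] pin top [0.49731384 0.35650719 0.075     ] [np.float64(0.0595), np.float64(0.0585), np.float64(0.0597), np.float64(0.0587)]
stand ang -71.57813566716872
rest [ 0.47780942 -0.28558958  0.006     ] yaw 102.57231160091204 [np.float64(0.1049), np.float64(0.0625), np.float64(0.1049), np.float64(0.0623)]
brass [ 0.46655525 -0.23040769  0.037     ]
```

View pics/s_pin.png

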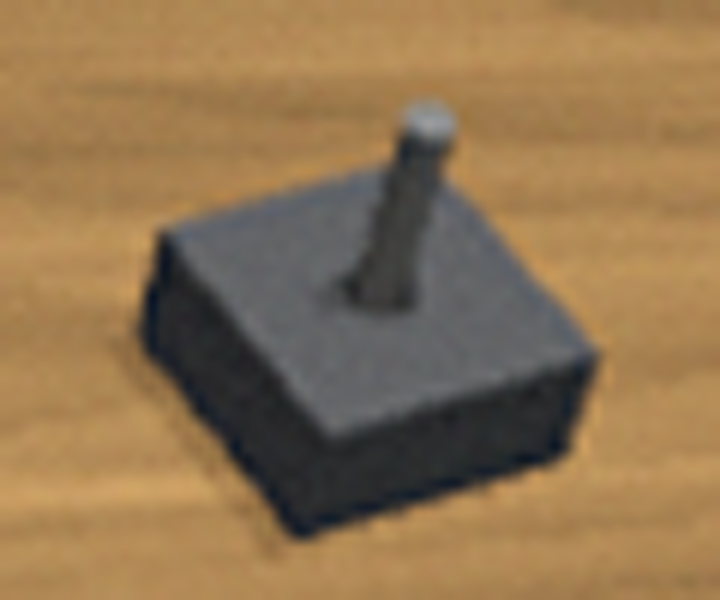

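View pics/s_lens.png

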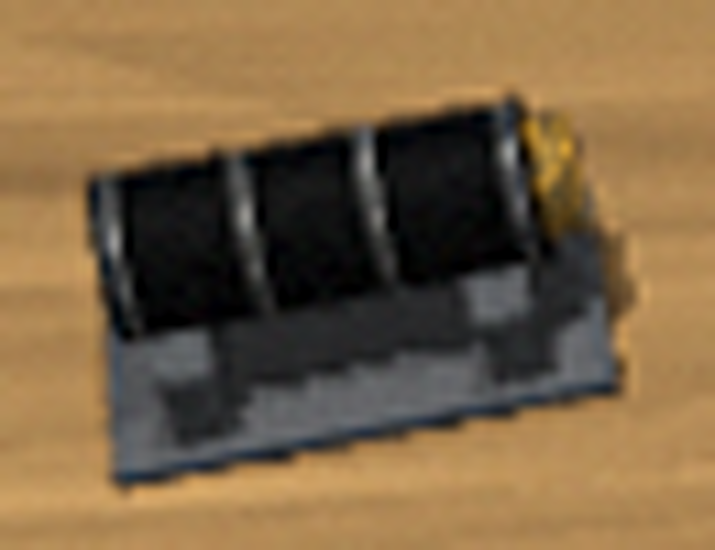

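```bash
python3 - <<'E'
from h import *
c=load("top","0");s=load("scene","0")
def P(x,y,u0,v0,k,z,cc=s): return px2w(cc,u0+(x+.5)/k-.5,v0+(y+.5)/k-.5,z)
G=np.array([P(x,y,400,175,12,.03) for x,y in [(385,168),(598,350),(335,437),(165,232)]])
print("stand",G.mean(0),"pin top",P(430,121,400,175,12,.075),"mid foot",P(385,300,400,175,12,.03))
R=np.array([P(x,y,125,180,11,0) for x,y in [(122,487),(620,390)]]);print(R)
print("brass tip",P(580,165,125,180,11,.037), P(545,185,125,180,11,.037),"near end", P(95,220,125,180,11,.037))
o=np.array([.4778,-.2856]);y=np.radians(102.57);x=np.array([np.cos(y),np.sin(y)])
print("pred from top tail",o+.053*x)
E
```

```text
stand [0.49644496 0.35771779 0.03      ] pin top [0.49531147 0.35971236 0.075     ] mid foot [0.49795645 0.36026507 0.03      ]
[[ 5.15724789e-01 -3.26628446e-01 -1.11022302e-16]
 [ 4.92441383e-01 -2.24402896e-01  1.11022302e-16]]
brass tip [ 0.46098826 -0.23036073  0.037     ] [ 0.46672061 -0.23707999  0.037     ] near end [ 0.47281532 -0.33144362  0.037     ]
pred from top tail [ 0.46626549 -0.23387037]
```

Decisions: the small fixture is the one meant. Its base measures 148x100 mm, against roughly 200 mm for the large one. The black lens on the rest is the one meant, not the blue one. The scene and top views agree to about 4 mm in y, so I'll average them and refine with the wrist camera.

```bash
cat >> h.py <<'E'
from scipy.spatial.transform import Rotation as R_
def pose():
    from workcell import status
    o=status.get_obs(); return o["position"],R_.from_quat(o["ee_rot"]),o
def plan(tp,tyaw,n=None,vmax=0.8):
    """tool down; tyaw = world yaw (deg) of tool x. equal rows"""
    p,R,o=pose(); tp=np.array(tp,float)
    t=np.radians(tyaw); x=np.array([np.cos(t),np.sin(t),0]); z=np.array([0,0,-1.]); T=R_.from_matrix(np.c_[x,np.cross(z,x),z])
    rv=(R.inv()*T).as_rotvec(degrees=True); d=tp-p
    m=max(np.abs(d).max()/.05/vmax,np.abs(rv).max()/5/vmax); n=n or max(1,int(np.ceil(m)))
    rows=[]
    for i in range(n):
        Ri=R*R_.from_rotvec(rv*i/n,degrees=True)
        rows.append([*(Ri.inv().apply(d/n)/.05).round(3).tolist(),*(rv/n/5).round(3).tolist()])
    print("now",p.round(4),"yaw",np.degrees(np.arctan2(*R.as_matrix()[[1,0],0])).round(2),"n",n,"t",round(o["clock"],2),"d",d.round(4),"rv",rv.round(2)); print(rows)
def st():
    p,R,o=pose(); M=R.as_matrix()
    print("t",round(o["clock"],2),"p",p.round(4),"yaw",np.degrees(np.arctan2(M[1,0],M[0,0])).round(2),"z",M[:,2].round(4),"F",o["ft_force"].round(2),"M",o["torque"].round(2),"g",round(o["grip_width"],3),"q",o["joint_pos"].round(2))
E
python3 - <<'E'
from h import *
plan([.48,-.05,.40],-22.9)
E
```

```text
now [ 0.2317 -0.5804  0.4041] yaw -68.23 n 14 t 0.15 d [ 0.2483  0.5304 -0.0041] rv [-2.000e-02  6.000e-02 -4.533e+01]
[[-0.572, -0.61, 0.006, -0.0, 0.001, -0.648], [-0.537, -0.642, 0.006, -0.0, 0.001, -0.648], [-0.5, -0.671, 0.006, -0.0, 0.001, -0.648], [-0.461, -0.698, 0.006, -0.0, 0.001, -0.648], [-0.421, -0.723, 0.006, -0.0, 0.001, -0.648], [-0.379, -0.746, 0.006, -0.0, 0.001, -0.648], [-0.336, -0.766, 0.006, -0.0, 0.001, -0.648], [-0.293, -0.784, 0.006, -0.0, 0.001, -0.648], [-0.248, -0.799, 0.006, -0.0, 0.001, -0.648], [-0.202, -0.812, 0.006, -0.0, 0.001, -0.648], [-0.156, -0.822, 0.006, -0.0, 0.001, -0.648], [-0.11, -0.829, 0.006, -0.0, 0.001, -0.648], [-0.063, -0.834, 0.006, -0.0, 0.001, -0.648], [-0.015, -0.836, 0.006, -0.0, 0.001, -0.648]]
```

Emit:
servo_tool([
  [[-0.57,-0.61,0,0,0,-0.65],[-0.54,-0.64,0,0,0,-0.65],[-0.5,-0.67,0,0,0,-0.65],[-0.46,-0.7,0,0,0,-0.65],[-0.42,-0.72,0,0,0,-0.65],[-0.38,-0.75,0,0,0,-0.65],[-0.34,-0.77,0,0,0,-0.65],[-0.29,-0.78,0,0,0,-0.65],[-0.25,-0.8,0,0,0,-0.65],[-0.2,-0.81,0,0,0,-0.65],[-0.16,-0.82,0,0,0,-0.65],[-0.11,-0.83,0,0,0,-0.65]],
], jaw=0, force=40)

```text
clock: 1.35
position: [0.4425, -0.1102, 0.4006]
ee_rot: [0.97, -0.245, -0.003, 0.0]
ft_force: [0.8, -0.2, -0.4]
grip_width: 0.999
```

```bash
python3 - <<'E'
from h import *
st();plan([.4965,.34,.30],-22.9)
E
```

```text
t 1.35 p [ 0.4425 -0.1102  0.4006] yaw -28.34 z [-5.1e-03  4.0e-04 -1.0e+00] F [ 0.79 -0.24 -0.44] M [-0.05 -0.07 -0.05] g 0.999 q [ 0.7  -0.01 -0.55  1.86 -0.01  1.29 -0.34]
now [ 0.4425 -0.1102  0.4006] yaw -28.34 n 12 t 1.35 d [ 0.054   0.4502 -0.1006] rv [ 0.11  0.27 -5.44]
[[-0.276, -0.704, 0.167, 0.002, 0.005, -0.091], [-0.271, -0.706, 0.167, 0.002, 0.005, -0.091], [-0.265, -0.708, 0.167, 0.002, 0.005, -0.091], [-0.26, -0.71, 0.167, 0.002, 0.005, -0.091], [-0.254, -0.712, 0.167, 0.002, 0.005, -0.091], [-0.248, -0.714, 0.167, 0.002, 0.005, -0.091], [-0.243, -0.716, 0.167, 0.002, 0.005, -0.091], [-0.237, -0.718, 0.168, 0.002, 0.005, -0.091], [-0.232, -0.719, 0.168, 0.002, 0.005, -0.091], [-0.226, -0.721, 0.168, 0.002, 0.005, -0.091], [-0.22, -0.723, 0.168, 0.002, 0.005, -0.091], [-0.215, -0.725, 0.168, 0.002, 0.005, -0.091]]
```

Emit:
servo_tool([
  [[-0.28,-0.7,0.17,0,0,-0.09],[-0.27,-0.7,0.17,0,0,-0.09],[-0.26,-0.71,0.17,0,0,-0.09],[-0.26,-0.71,0.17,0,0,-0.09],[-0.25,-0.71,0.17,0,0,-0.09],[-0.25,-0.71,0.17,0,0,-0.09],[-0.24,-0.72,0.17,0,0,-0.09],[-0.24,-0.72,0.17,0,0,-0.09],[-0.23,-0.72,0.17,0,0,-0.09],[-0.23,-0.72,0.17,0,0,-0.09],[-0.22,-0.72,0.17,0,0,-0.09],[-0.1,-0.3,0.05,0,0,0]],
])

```text
clock: 2.55
position: [0.4914, 0.338, 0.2999]
ee_rot: [0.98, -0.2, -0.001, 0.001]
ft_force: [-0.7, -0.1, 0.4]
grip_width: 1.003
```

```bash
cat >> h.py <<'E'
def shot(n,tag):
    from workcell import cams
    c=cams.camera(n); np.savez(f"pics/{n}{tag}.npz",**c); cv2.imwrite(f"pics/{n}{tag}.png",c["color"][:,:,::-1]); return c
E
python3 - <<'E'
from h import *
st();shot("wrist","1")
E
```

```text
t 2.55 p [0.4914 0.338  0.2999] yaw -23.03 z [-3.e-03 -9.e-04 -1.e+00] F [-0.68 -0.06  0.37] M [ 0.   -0.   -0.02] g 1.003 q [-0.03  0.48 -0.83  1.63  0.37  1.2  -1.34]
```

View pics/wrist1.png

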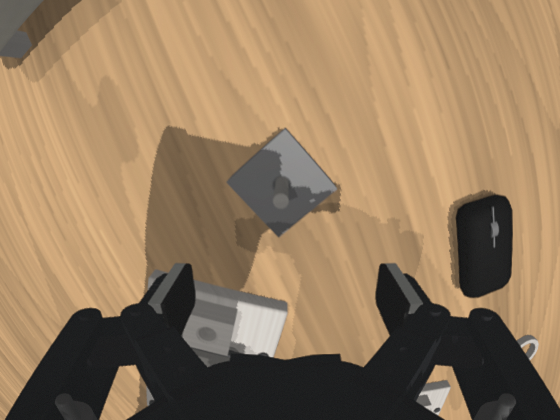

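The wrist view shows the pin top at about (281,201) on the stand.

```bash
python3 - <<'E'
from h import *
c=load("wrist","1"); print(px2w(c,281,201,.075,True)); 
G=[px2w(c,u,v,.03,True) for u,v in [(286,128),(334,187),(278,236),(228,182)]]; print(np.mean(G,0))
crop(c,220,120,350,245,6,"w1")
plan([.4965,.3575,.21],-22.9)
E
```

```text
[0.4962033  0.35735603 0.075     ]
[0.49615328 0.35827041 0.03      ]
now [0.4909 0.3392 0.2997] yaw -22.95 n 3 t 2.6 d [ 0.0056  0.0183 -0.0897] rv [ 0.07  0.18 -0.05]
[[-0.011, -0.127, 0.598, 0.005, 0.012, -0.004], [-0.012, -0.127, 0.598, 0.005, 0.012, -0.004], [-0.012, -0.127, 0.598, 0.005, 0.012, -0.004]]
```

View pics/w1.png

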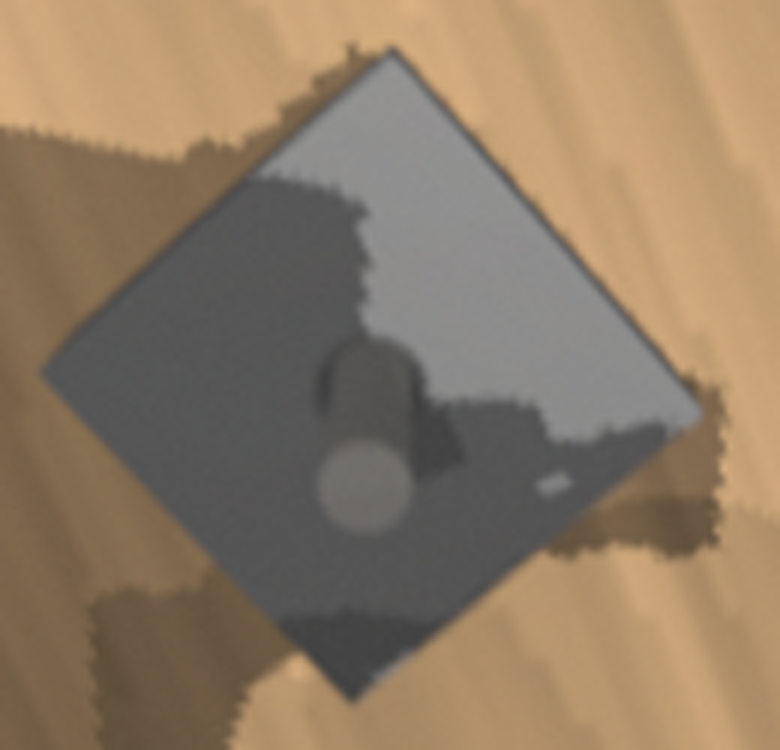

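Emit:
servo_tool([
  [[-0.01,-0.37,0.1,0,0.03,0],[0,0,0.6,0,0,0],[0,0,0.6,0,0,0],[0,0,0.4,0,0,0],[0,0,0.1,0,0,0],[0,0,0,0,0,0]],
])

```text
clock: 3.2
position: [0.4978, 0.3571, 0.2062]
ee_rot: [0.98, -0.198, -0.001, 0.001]
ft_force: [0.1, 0.7, -0.4]
grip_width: 1.002
```

```bash
python3 - <<'E'
from h import *
st();plan([.4963,.3575,.21],-22.9)
E
```

```text
t 3.2 p [0.4978 0.3571 0.2062] yaw -22.89 z [-0.002  -0.0014 -1.    ] F [ 0.06  0.72 -0.42] M [ 0.02  0.03 -0.  ] g 1.002 q [-0.11  0.62 -0.77  1.66  0.48  1.06 -1.42]
now [0.4978 0.3571 0.2062] yaw -22.89 n 1 t 3.2 d [-0.0015  0.0004  0.0038] rv [0.12 0.07 0.01]
[[-0.031, 0.005, -0.075, 0.024, 0.015, 0.002]]
```

Now the correction, then close gently.

Emit:
servo_tool([
  [[-0.03,0,-0.08,0.02,0.015,0],[0,0,0,0,0,0],[0,0,0,0,0,0],[0,0,0,0,0,0],[0,0,0,0,0,0],[0,0,0,0,0,0],[0,0,0,0,0,0],[0,0,0,0,0,0]],
], jaw=255, force=30)

```text
clock: 4.0
position: [0.4974, 0.3581, 0.2152]
ee_rot: [0.98, -0.199, 0.002, -0.002]
ft_force: [-0.7, 1.0, -0.8]
grip_width: 0.108
```

```bash
python3 - <<'E'
from h import *
st()
shot("wrist","2")
E
```

```text
t 4.0 p [0.4974 0.3581 0.2152] yaw -22.95 z [ 0.0051  0.0024 -1.    ] F [-0.69  1.04 -0.77] M [-0.01  0.04 -0.01] g 0.108 q [-0.11  0.6  -0.77  1.66  0.47  1.07 -1.42]
```

View pics/wrist2.png

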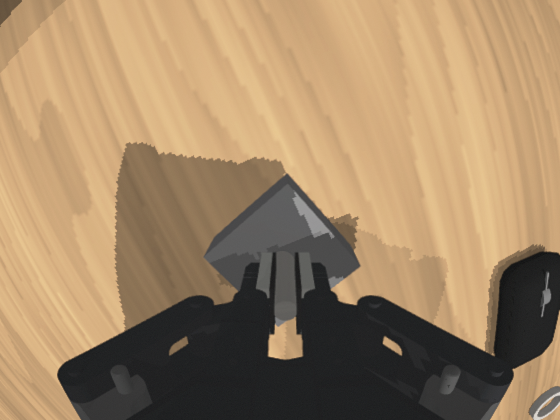

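Pin gripped (opening ≈9 mm; the wrist view shows it between the pads at (285,280)). I'll lift and carry it above the hole.

Emit:
servo_tool([
  [[0,0,-0.4,0,0,0],[0,0,-0.7,0,0,0],[0,0,-0.7,0,0,0],[0,0,-0.3,0,0,0]],
])

```text
clock: 4.45
position: [0.4962, 0.3574, 0.32]
ee_rot: [0.98, -0.198, -0.0, 0.0]
ft_force: [-0.9, -0.6, -0.3]
grip_width: 0.109
```

```bash
python3 - <<'E'
from h import *
st();plan([.5387,.0365,.29],-22.9)
E
```

```text
t 4.45 p [0.4962 0.3574 0.32  ] yaw -22.9 z [-8.e-04 -1.e-04 -1.e+00] F [-0.88 -0.55 -0.29] M [-0.03  0.   -0.02] g 0.109 q [-0.07  0.49 -0.83  1.57  0.38  1.25 -1.36]
now [0.4962 0.3574 0.32  ] yaw -22.9 n 9 t 4.45 d [ 0.0425 -0.3209 -0.03  ] rv [0.02 0.04 0.  ]
[[0.365, 0.62, 0.067, 0.0, 0.001, 0.0], [0.365, 0.62, 0.067, 0.0, 0.001, 0.0], [0.365, 0.62, 0.067, 0.0, 0.001, 0.0], [0.365, 0.62, 0.067, 0.0, 0.001, 0.0], [0.365, 0.62, 0.067, 0.0, 0.001, 0.0], [0.365, 0.62, 0.067, 0.0, 0.001, 0.0], [0.365, 0.62, 0.067, 0.0, 0.001, 0.0], [0.365, 0.62, 0.067, 0.0, 0.001, 0.0], [0.365, 0.62, 0.067, 0.0, 0.001, 0.0]]
```

Emit:
servo_tool([
  [[0.2,0.35,0.05,0,0,0],[0.36,0.62,0.07,0,0,0],[0.36,0.62,0.07,0,0,0],[0.36,0.62,0.07,0,0,0],[0.36,0.62,0.07,0,0,0],[0.36,0.62,0.07,0,0,0],[0.36,0.62,0.07,0,0,0],[0.36,0.62,0.07,0,0,0],[0.36,0.62,0.06,0,0,0],[0.18,0.3,0.03,0,0,0],[0,0,0,0,0,0]],
])

```text
clock: 5.55
position: [0.5372, 0.023, 0.2838]
ee_rot: [0.98, -0.198, -0.001, -0.001]
ft_force: [-0.3, -0.6, 0.1]
grip_width: 0.106
```

```bash
python3 - <<'E'
from h import *
st();plan([.5387,.0365,.26],-22.9)
E
```

```text
t 5.55 p [0.5372 0.023  0.2838] yaw -22.86 z [-0.0016  0.0019 -1.    ] F [-0.26 -0.62  0.05] M [ 0.05 -0.06 -0.04] g 0.106 q [ 0.53  0.34 -0.76  1.8   0.26  1.1  -0.72]
now [0.5372 0.023  0.2838] yaw -22.86 n 1 t 5.55 d [ 0.0015  0.0135 -0.0238] rv [-0.07  0.13  0.04]
[[-0.076, -0.261, 0.477, -0.013, 0.026, 0.009]]
```

Emit:
servo_tool([
  [[-0.08,-0.26,0.2,-0.01,0.03,0],[0,0,0.25,0,0,0],[0,0,0,0,0,0]],
])

```text
clock: 5.85
position: [0.5381, 0.0375, 0.2596]
ee_rot: [0.98, -0.198, -0.0, -0.0]
ft_force: [-0.7, 0.0, -0.7]
grip_width: 0.108
```

```bash
python3 - <<'E'
from h import *
st()
w=shot("wrist","3");t=shot("top","3");s=shot("scene","3")
crop(t,235,165,335,240,8,"t3"); crop(s,240,150,335,240,8,"s3"); crop(w,180,180,380,330,4,"w3")
plan([.5387,.0365,.26],-22.9)
E
```

```text
t 5.85 p [0.5381 0.0375 0.2596] yaw -22.87 z [-4.e-04  4.e-04 -1.e+00] F [-0.67  0.02 -0.7 ] M [ 0.02  0.01 -0.01] g 0.108 q [ 0.49  0.38 -0.75  1.82  0.29  1.06 -0.77]
now [0.5388 0.0376 0.2616] yaw -22.89 n 1 t 6.0 d [-0.0001 -0.0011 -0.0016] rv [-0.09 -0.11  0.01]
[[0.006, 0.021, 0.031, -0.017, -0.023, 0.003]]
```

View pics/t3.png

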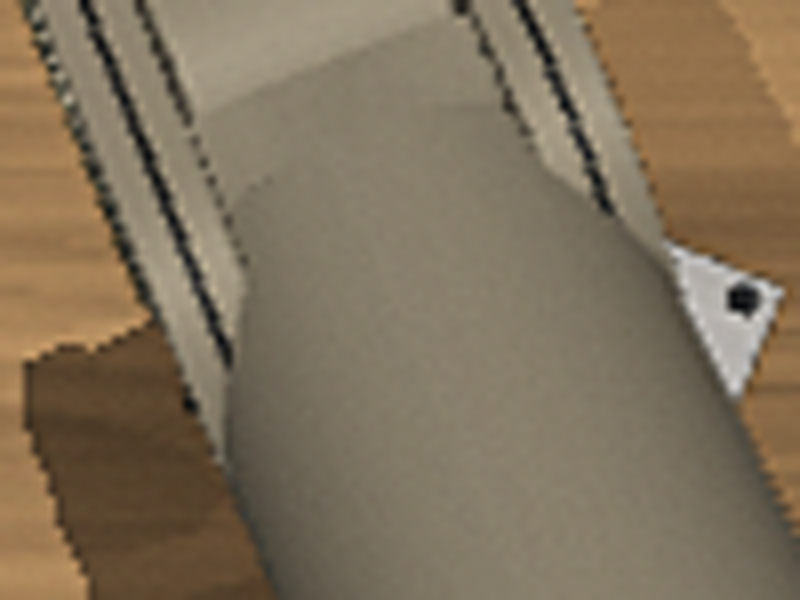

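View pics/s3.png

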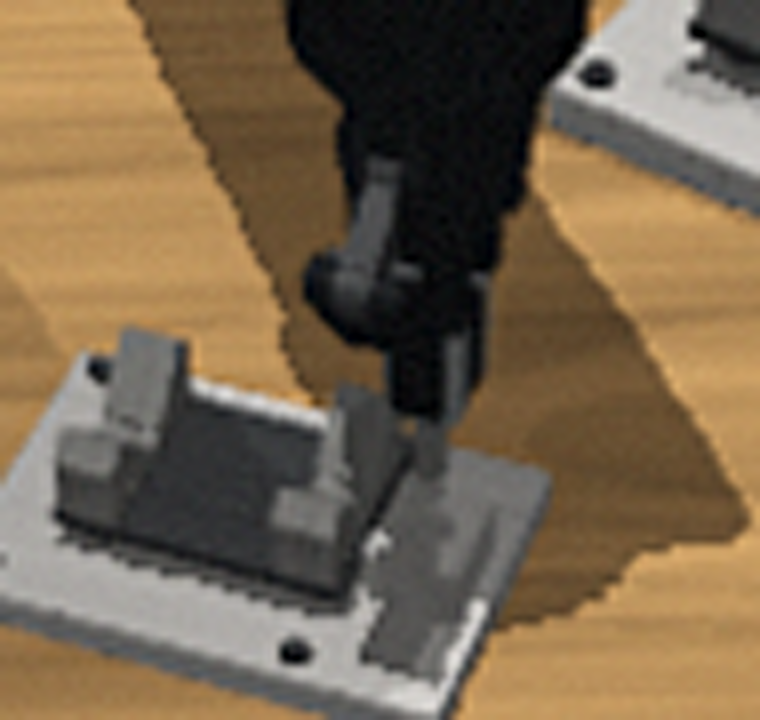

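View pics/w3.png

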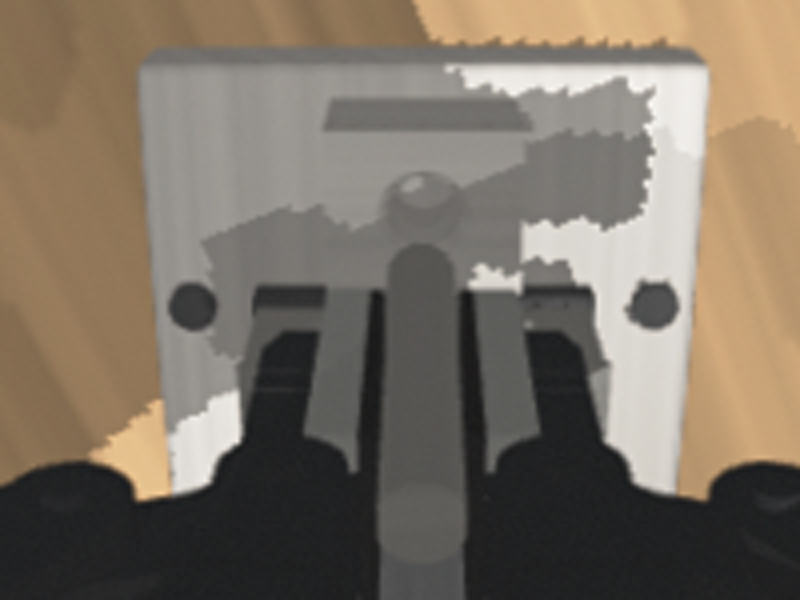

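The wrist view shows the hole mouth at crop (424,207), pin foot at about (420,272) and pin top at (421,523).

```bash
python3 - <<'E'
from h import *
w=load("wrist","3")
P=lambda x,y,z:px2w(w,180+(x+.5)/4-.5,180+(y+.5)/4-.5,z,True)
print("hole",P(424,207,.034),"foot",P(420,273,.0555),"top",P(421,523,.1205))
for pt in ([.5387,.0365,.034],[.5385,.0375,.0555],[.5385,.0375,.1205]):
  q=w2px(w,pt,True); print((q+.5-180)*4-.5)
# ring radii
for a in range(0,360,45): 
  h=P(424,207,.034)+.006*np.array([np.cos(np.radians(a)),np.sin(np.radians(a)),0]); print(((w2px(w,h,True)+.5-180)*4-.5).round(0),end=' ')
crop(w,260,215,310,265,14,"w3b")
E
```

```text
hole [0.53819113 0.03724237 0.034     ] foot [0.53679789 0.03543627 0.0555    ] top [0.53731923 0.03595566 0.1205    ]
[428.70528657 209.83358037]
[425.29043544 256.84039893]
[425.90725108 507.6853333 ]
[459. 193.] [438. 174.] [409. 175.] [389. 194.] [390. 220.] [410. 239.] [438. 239.] [458. 220.]
```

View pics/w3b.png

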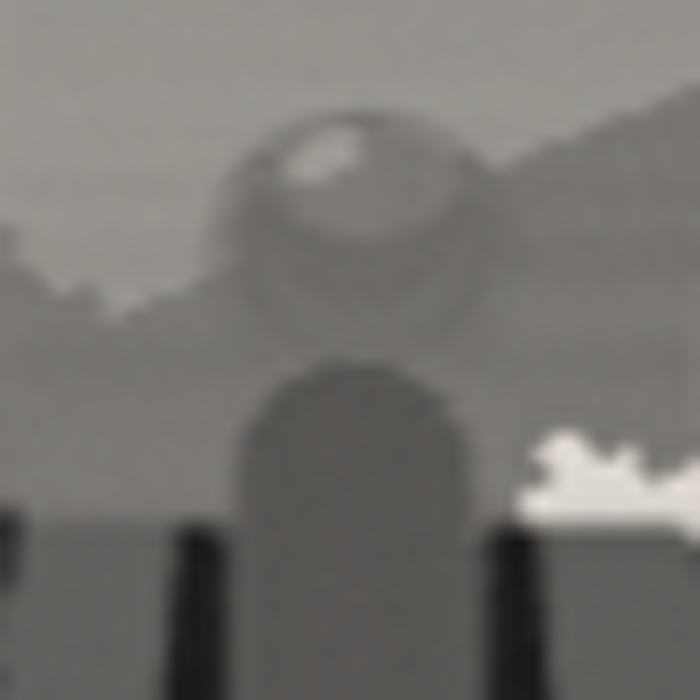

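```bash
python3 - <<'E'
from h import *
w=load("wrist","3")
P=lambda x,y,z:px2w(w,260+(x+.5)/14-.5,215+(y+.5)/14-.5,z,True)
h=P(357,232,.034);print("hole",h)
ax=np.array([np.cos(np.radians(67.1)),np.sin(np.radians(67.1)),0]); ay=np.array([-ax[1],ax[0],0])
for y in (437,447,457):
  f=P(354,y,.056);print("foot",f,"need along fix x,y:",(h-f)@ax*1e3,(h-f)@ay*1e3)
E
```

```text
hole [0.5379133  0.03755868 0.034     ]
foot [0.53751168 0.03683379 0.056     ] need along fix x,y: 0.8240379532974003 -0.08789144422629012
foot [0.53733633 0.03641725 0.056     ] need along fix x,y: 1.275978115806566 -0.08733697880741244
foot [0.53716065 0.03599993 0.056     ] need along fix x,y: 1.7287738043112078 -0.08678180144591197
```

Emit:
servo_tool([
  [[0,-0.02,0.25,0,0,0],[0,0,0,0,0,0]],
])

```text
clock: 6.2
position: [0.5394, 0.0386, 0.2488]
ee_rot: [0.98, -0.198, 0.002, -0.0]
ft_force: [-0.2, 0.4, -0.8]
grip_width: 0.106
```

```bash
python3 - <<'E'
from h import *
from workcell import status
st()
w=shot("wrist","4"); crop(w,250,210,320,270,11,"w4")
for i in range(3): print(status.get_obs()["position"])
E
```

```text
t 6.2 p [0.5394 0.0386 0.2488] yaw -22.88 z [ 3.7e-03  2.0e-04 -1.0e+00] F [-0.24  0.38 -0.79] M [ 0.03 -0.01 -0.03] g 0.106 q [ 0.48  0.39 -0.75  1.83  0.31  1.04 -0.79]
[0.5398375  0.03862538 0.2497544 ]
[0.5398375  0.03862538 0.2497544 ]
[0.5398375  0.03862538 0.2497544 ]
```

View pics/w4.png

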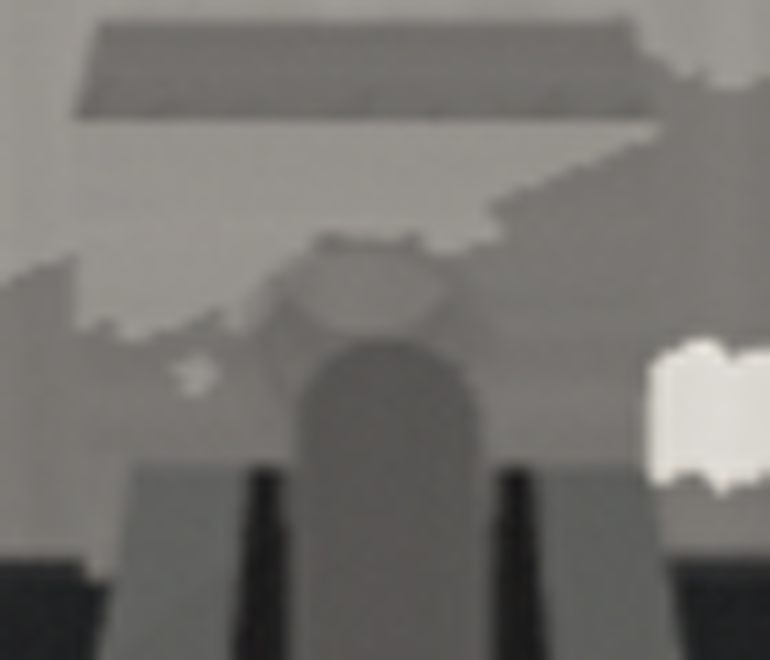

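```bash
cat >> h.py <<'E'
def rel(w,u0,v0,k,hole,foot,zf):
    P=lambda x,y,z:px2w(w,u0+(x+.5)/k-.5,v0+(y+.5)/k-.5,z,True)
    h=P(*hole,.034); f=P(*foot,zf); t=np.radians(-22.9); X=np.array([np.cos(t),np.sin(t),0]); Y=np.array([X[1],-X[0],0])
    print("hole",h.round(4),"foot",f.round(4),"move tool x,y mm",((h-f)@X*1e3).round(2),((h-f)@Y*1e3).round(2))
def ring(w,u0,v0,k,c,r=.006,n=8):
    print([(((w2px(w,np.array(c)+[r*np.cos(a),r*np.sin(a),0],True)+.5-np.array([u0,v0]))*k-.5).round().astype(int).tolist()) for a in np.arange(n)*2*np.pi/n])
E
python3 - <<'E'
from h import *
w=load("wrist","4")
rel(w,250,210,11,(368,338),(388,404),.044)
h=px2w(w,250+368.5/11-.5,210+338.5/11-.5,.034,True); ring(w,250,210,11,h)
f=px2w(w,250+388.5/11-.5,210+404.5/11-.5,.044,True); ring(w,250,210,11,f,.004); f[2]+=.001; ring(w,250,210,11,f,.005)
E
```

```text
hole [0.5383 0.0372 0.034 ] foot [0.5394 0.0371 0.044 ] move tool x,y mm -1.1 0.27
[[467, 299], [409, 245], [326, 245], [268, 300], [269, 376], [328, 429], [410, 429], [467, 375]]
[[458, 377], [417, 340], [359, 340], [318, 378], [319, 431], [360, 467], [417, 467], [458, 430]]
[[475, 378], [424, 330], [351, 331], [300, 379], [301, 445], [353, 491], [424, 490], [475, 444]]
```

```bash
python3 - <<'E'
from h import *
st();plan([.5387,.0384,.2475],-22.9)
E
```

```text
t 6.25 p [0.5398 0.0386 0.2498] yaw -22.88 z [ 4.9e-03  4.0e-04 -1.0e+00] F [ 1.21 -0.09  0.62] M [-0.01  0.   -0.03] g 0.104 q [ 0.48  0.39 -0.75  1.83  0.31  1.04 -0.79]
now [0.5398 0.0386 0.2498] yaw -22.88 n 1 t 6.25 d [-0.0011 -0.0002 -0.0023] rv [-0.13 -0.25  0.02]
[[-0.019, 0.013, 0.045, -0.026, -0.05, 0.004]]
```

Emit:
servo_tool([
  [[-0.004,-0.004,0.08,-0.026,-0.05,0],[0,0,0,0,0,0]],
])

```text
clock: 6.45
position: [0.5399, 0.0389, 0.2457]
ee_rot: [0.98, -0.198, -0.0, 0.0]
ft_force: [-0.0, -0.1, -0.2]
grip_width: 0.104
```

```bash
python3 - <<'E'
from h import *
st()
w=shot("wrist","5"); crop(w,250,210,320,270,11,"w5")
st()
E
```

```text
t 6.45 p [0.5399 0.0389 0.2457] yaw -22.89 z [-1.e-04 -1.e-04 -1.e+00] F [-0.03 -0.11 -0.25] M [ 0.02 -0.03 -0.01] g 0.104 q [ 0.48  0.4  -0.74  1.83  0.31  1.04 -0.79]
t 6.5 p [0.54   0.0389 0.246 ] yaw -22.88 z [ 6.e-04 -0.e+00 -1.e+00] F [ 0.03  0.62 -0.34] M [ 0.01 -0.04 -0.03] g 0.101 q [ 0.48  0.4  -0.74  1.83  0.31  1.04 -0.79]
```

View pics/w5.png

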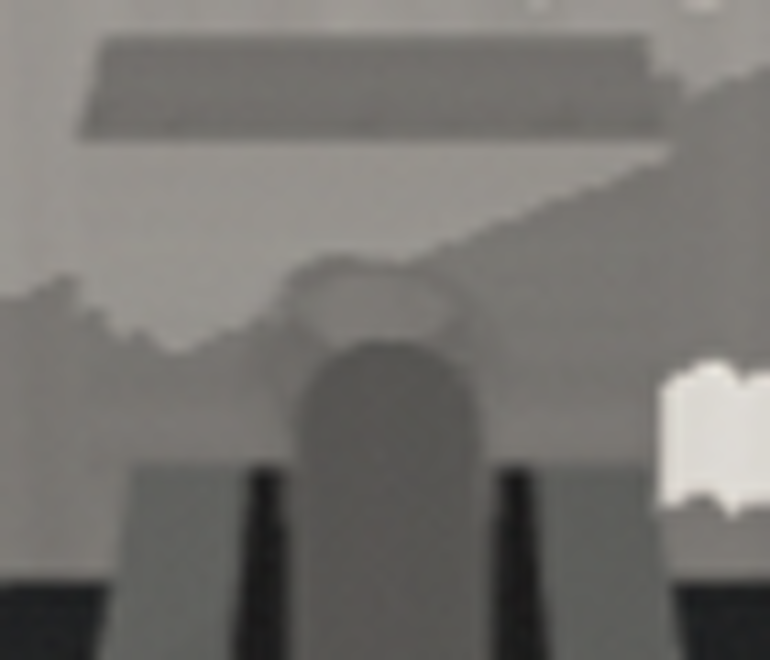

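```bash
python3 - <<'E'
from h import *
w=load("wrist","5")
rel(w,250,210,11,(376,356),(389,404),.0407)
e=px2w(w,250+376.5/11-.5,210+140.5/11-.5,.034,True); print("hole from edge",e-.014*np.array([np.cos(1.171),np.sin(1.171),0]))
plan([.5394,.0384,.2475],-22.9)
E
```

```text
hole [0.5384 0.0375 0.034 ] foot [0.539  0.0372 0.0407] move tool x,y mm -0.72 0.01
hole from edge [0.5378135  0.03615938 0.034     ]
now [0.54   0.0389 0.246 ] yaw -22.88 n 1 t 6.5 d [-0.0006 -0.0005  0.0015] rv [-0.01 -0.03  0.02]
[[-0.007, 0.014, -0.03, -0.002, -0.006, 0.003]]
```

Emit:
servo_tool([
  [[-0.014,0.008,0,0,0,0],[0,0,0.06,0,0,0],[0,0,0.06,0,0,0],[0,0,0.04,0,0,0]],
])

```text
clock: 6.9
position: [0.5394, 0.0387, 0.238]
ee_rot: [0.98, -0.199, 0.001, -0.0]
ft_force: [-0.0, 0.3, -0.1]
grip_width: 0.105
```

```bash
python3 - <<'E'
from h import *
st()
w=shot("wrist","6"); crop(w,250,210,320,270,11,"w6")
st()
E
```

```text
t 6.9 p [0.5394 0.0387 0.238 ] yaw -22.9 z [ 1.8e-03 -2.0e-04 -1.0e+00] F [-0.03  0.26 -0.08] M [0.03 0.03 0.03] g 0.105 q [ 0.47  0.41 -0.74  1.84  0.32  1.02 -0.8 ]
t 6.95 p [0.5393 0.0387 0.2377] yaw -22.9 z [ 1.3e-03 -1.0e-04 -1.0e+00] F [ 0.06 -0.23 -0.62] M [ 0.03 -0.02 -0.02] g 0.102 q [ 0.47  0.41 -0.74  1.84  0.32  1.02 -0.8 ]
```

View pics/w6.png

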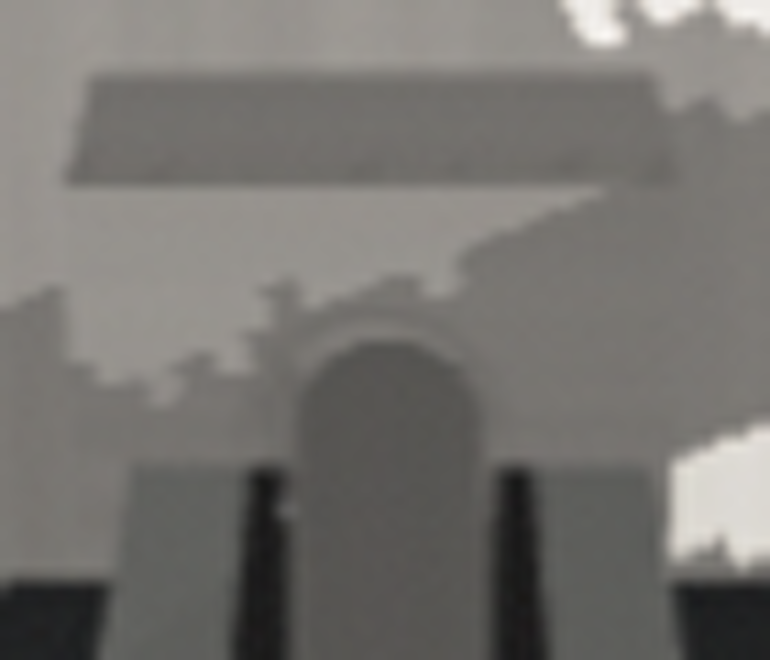

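```bash
python3 - <<'E'
from h import *
w=load("wrist","6"); im=w["color"][222:262,262:306,::-1]; im=cv2.resize(im,None,fx=16,fy=16,interpolation=cv2.INTER_CUBIC).astype(float)
im=np.clip((im-70)*3.2,0,255).astype(np.uint8); cv2.imwrite("pics/w6b.png",im)
E
```

```text
(no output)
```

View pics/w6b.png

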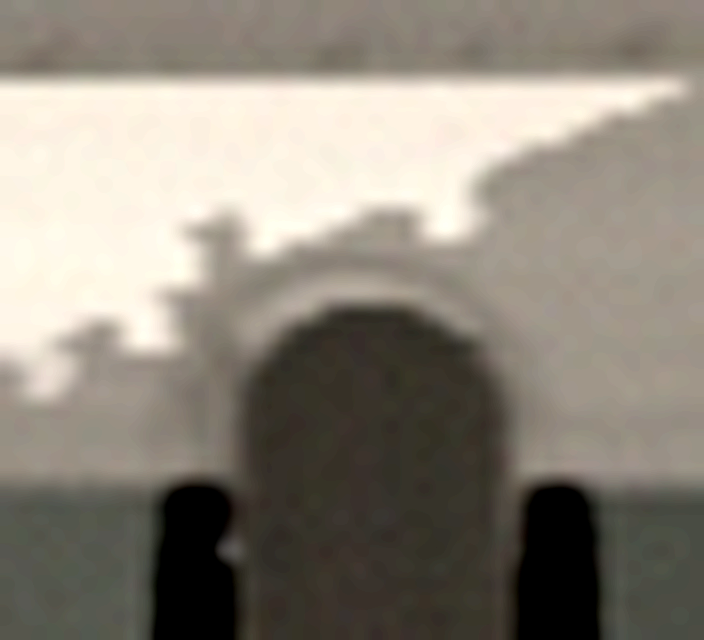

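Now concentric to within about 0.3 mm (hole centre ~370,390 in the crop; pin ~374,391). Descending in small steps.

Emit:
servo_tool([
  [[-0.004,0,0.06,0,0,0],[0,0,0.06,0,0,0],[0,0,0.04,0,0,0]],
])

```text
clock: 7.25
position: [0.5391, 0.0388, 0.2291]
ee_rot: [0.98, -0.199, 0.001, -0.0]
ft_force: [-0.6, 0.1, -0.4]
grip_width: 0.103
```

```bash
python3 - <<'E'
from h import *
st()
w=shot("wrist","7"); im=w["color"][212:272,250:320,::-1]; im=cv2.resize(im,None,fx=10,fy=10,interpolation=cv2.INTER_CUBIC).astype(float)
im=np.clip((im-50)*2.4,0,255).astype(np.uint8); cv2.imwrite("pics/w7.png",im)
E
```

```text
t 7.25 p [0.5391 0.0388 0.2291] yaw -22.9 z [ 1.5e-03 -1.0e-04 -1.0e+00] F [-0.62  0.09 -0.42] M [ 0.03 -0.04 -0.03] g 0.103 q [ 0.47  0.42 -0.73  1.84  0.33  1.   -0.8 ]
```

View pics/w7.png

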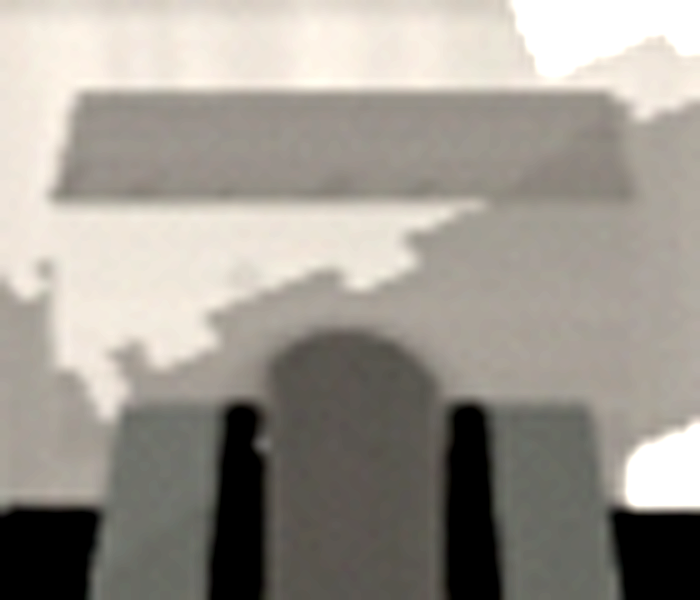

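The foot has gone below the mouth with no force on it. Continuing to the bottom.

Emit:
servo_tool([
  [[0,0,0.06,0,0,0],[0,0,0.06,0,0,0],[0,0,0.04,0,0,0]],
])

```text
clock: 7.6
position: [0.5391, 0.0388, 0.2203]
ee_rot: [0.98, -0.199, 0.001, -0.0]
ft_force: [0.6, -0.1, -0.2]
grip_width: 0.108
```

```bash
python3 - <<'E'
from h import *
st()
E
```

```text
t 7.6 p [0.5391 0.0388 0.2203] yaw -22.9 z [ 1.3e-03 -1.0e-04 -1.0e+00] F [ 0.58 -0.06 -0.25] M [ 0.03  0.02 -0.03] g 0.108 q [ 0.46  0.43 -0.73  1.85  0.34  0.99 -0.81]
```

Nearly at the expected bottom (0.2202). A few more small steps until contact.

Emit:
servo_tool([
  [[0,0,0.03,0,0,0],[0,0,0.03,0,0,0]],
])

```text
clock: 7.8
position: [0.5398, 0.0393, 0.2195]
ee_rot: [0.98, -0.199, 0.001, 0.0]
ft_force: [-10.5, -1.8, 26.7]
grip_width: 0.106
```

```bash
python3 - <<'E'
from h import *
st()
E
```

```text
t 7.8 p [0.5398 0.0393 0.2195] yaw -22.9 z [ 2.5e-03 -9.0e-04 -1.0e+00] F [-10.5  -1.8  26.7] M [-0.41  2.59  0.  ] g 0.106 q [ 0.46  0.43 -0.73  1.85  0.34  0.99 -0.82]
```

Bottom contact (27 N) came at the expected height, so the pin is home. Releasing with a small opening.

Emit:
servo_tool([
  [[-0.01,0,-0.02,0,0,0],[0,0,0,0,0,0],[0,0,0,0,0,0],[0,0,0,0,0,0]],
], jaw=150)

```text
clock: 8.2
position: [0.5395, 0.0397, 0.2208]
ee_rot: [0.98, -0.198, 0.002, 0.0]
ft_force: [0.1, 0.4, 0.4]
grip_width: 0.408
```

```bash
python3 - <<'E'
from h import *
st();w=shot("wrist","8")
E
```

```text
t 8.2 p [0.5395 0.0397 0.2208] yaw -22.89 z [ 0.0034 -0.001  -1.    ] F [0.13 0.38 0.4 ] M [-0.01  0.01  0.05] g 0.408 q [ 0.46  0.43 -0.73  1.85  0.34  0.99 -0.81]
```

View pics/wrist8.png

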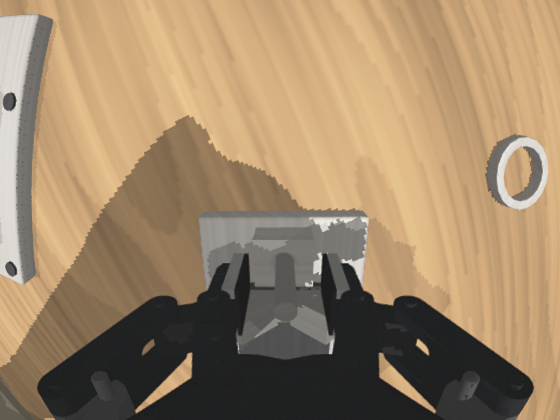

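The pin stands free between the pads at (285,280). Retract straight up, then look.

Emit:
servo_tool([
  [[0,0,-0.3,0,0,0],[0,0,-0.7,0,0,0],[0,0,-0.8,0,0,0],[0,0,-0.6,0,0,0]],
])

```text
clock: 8.65
position: [0.5376, 0.0397, 0.3429]
ee_rot: [0.98, -0.198, -0.003, 0.0]
ft_force: [0.6, 0.4, -0.6]
grip_width: 0.413
```

```bash
python3 - <<'E'
from h import *
st();plan([.5,-.16,.33],-5); 
E
```

```text
t 8.65 p [0.5376 0.0397 0.3429] yaw -22.81 z [-5.3e-03  5.0e-04 -1.0e+00] F [ 0.61  0.39 -0.62] M [-0.04 -0.09 -0.04] g 0.413 q [ 0.53  0.28 -0.79  1.74  0.21  1.22 -0.72]
now [0.5376 0.0397 0.3429] yaw -22.81 n 5 t 8.65 d [-0.0376 -0.1997 -0.0129] rv [  0.05   0.3  -17.81]
[[0.171, 0.795, 0.052, 0.002, 0.012, -0.713], [0.121, 0.804, 0.052, 0.002, 0.012, -0.713], [0.071, 0.81, 0.052, 0.002, 0.012, -0.713], [0.021, 0.813, 0.052, 0.002, 0.012, -0.713], [-0.03, 0.812, 0.052, 0.002, 0.012, -0.713]]
```

Emit:
servo_tool([
  [[0.17,0.8,0,0,0,-0.71],[0.12,0.8,0,0,0,-0.71],[0.07,0.81,0,0,0,-0.71],[0.02,0.81,0,0,0,-0.71],[-0.03,0.81,0,0,0,-0.71],[-0.05,0.5,0,0,0,-0.6],[0,0,0,0,0,0]],
], jaw=0)

```text
clock: 9.35
position: [0.4958, -0.1897, 0.3568]
ee_rot: [1.0, -0.007, 0.005, 0.001]
ft_force: [-0.4, 0.3, 0.4]
grip_width: 0.999
```

```bash
python3 - <<'E'
from h import *
st();plan([.4785,-.285,.30],12.57); t=shot("top","9");s=shot("scene","9")
crop(s,240,180,320,250,9,"s9"); crop(t,250,170,345,245,8,"t9")
E
```

```text
t 9.35 p [ 0.4958 -0.1897  0.3568] yaw -0.85 z [ 0.0107 -0.002  -0.9999] F [-0.42  0.32  0.4 ] M [0.01 0.05 0.02] g 0.999 q [ 0.91  0.22 -0.71  1.75  0.16  1.22  0.15]
now [ 0.4958 -0.1897  0.3568] yaw -0.85 n 4 t 9.35 d [-0.0173 -0.0953 -0.0568] rv [  0.18  -0.6  -13.42]
[[-0.082, 0.477, 0.284, 0.009, -0.03, -0.671], [-0.11, 0.472, 0.284, 0.009, -0.03, -0.671], [-0.136, 0.465, 0.284, 0.009, -0.03, -0.671], [-0.162, 0.456, 0.284, 0.009, -0.03, -0.671]]
```

View pics/s9.png

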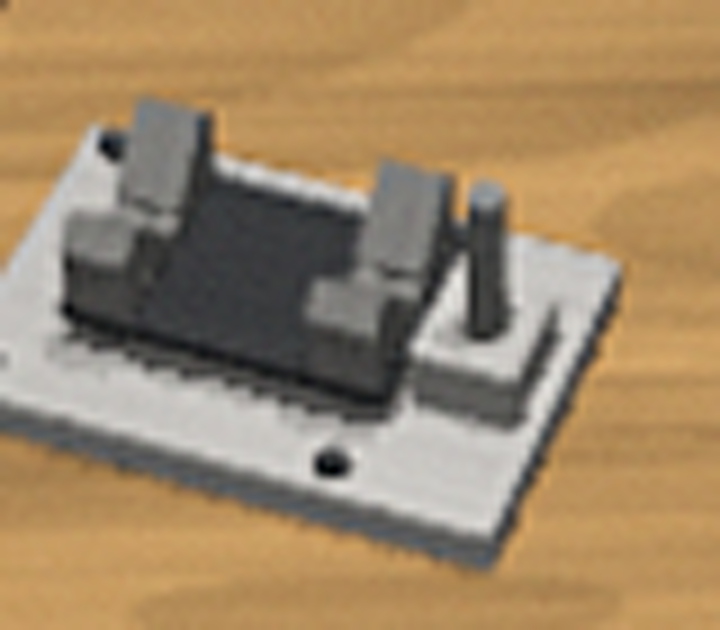

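View pics/t9.png

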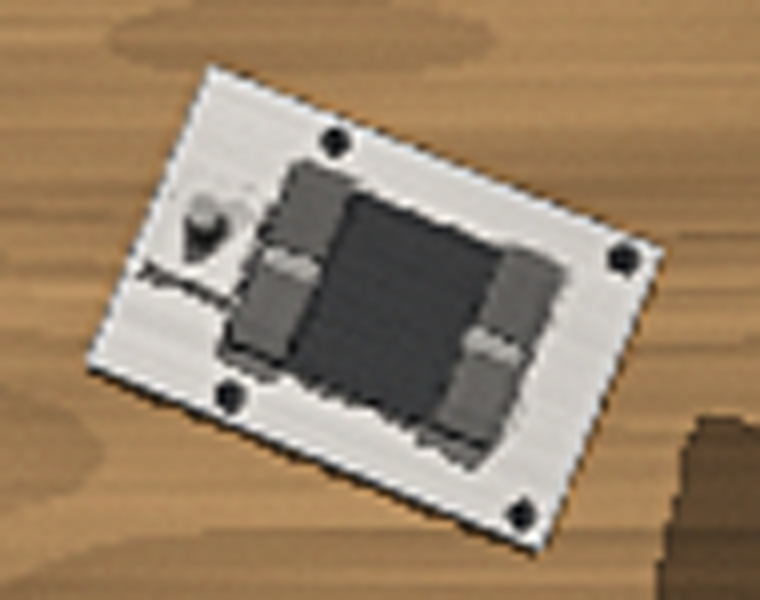

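```bash
python3 - <<'E'
from h import *
s=load("scene","9")
for z in (.034,.080,.085): print(z,((w2px(s,[.5383,.0382,z])+.5-[240,180])*9-.5).round(1))
E
```

```text
0.034 [482.6 326.4]
0.08 [482.9 197. ]
0.085 [482.9 182.4]
```

Emit:
servo_tool([
  [[-0.08,0.48,0.28,0,-0.03,-0.67],[-0.11,0.47,0.28,0,-0.03,-0.67],[-0.14,0.47,0.28,0,-0.03,-0.67],[-0.16,0.45,0.28,0,-0.03,-0.67],[0,0,0,0,0,0]],
])

```text
clock: 9.95
position: [0.4836, -0.275, 0.3027]
ee_rot: [0.993, 0.12, 0.003, 0.001]
ft_force: [-0.1, -0.4, -0.8]
grip_width: 1.002
```

```bash
python3 - <<'E'
from h import *
st();w=shot("wrist","10"); crop(w,180,150,390,300,3.8,"w10")
E
```

```text
t 9.95 p [ 0.4836 -0.275   0.3027] yaw 13.81 z [ 0.0057 -0.0013 -1.    ] F [-0.1  -0.45 -0.75] M [-0.    0.01  0.01] g 1.002 q [ 1.01  0.34 -0.68  1.74  0.23  1.14  0.5 ]
```

View pics/w10.png

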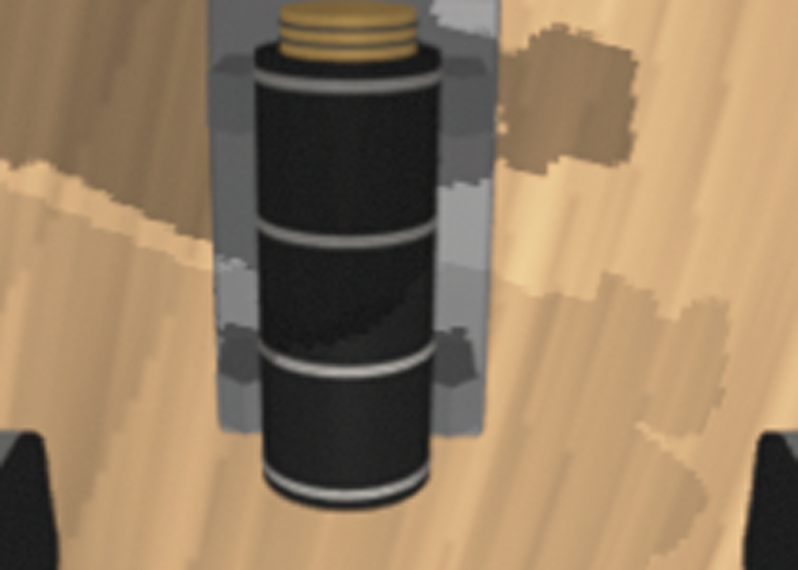

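```bash
python3 - <<'E'
from h import *
w=load("wrist","10")
P=lambda x,y,z:px2w(w,180+(x+.5)/3.8-.5,150+(y+.5)/3.8-.5,z,True)
a=P(347,75,.042);b=P(347,485,.042); d=(a-b)[:2]; print(a,b,np.degrees(np.arctan2(d[1],d[0])))
# band lines: front at top surface z=.055
for y in (88,245,375,497): print(P(347.5,y,.055))
a=P(347.5,88,.055);b=P(347.5,497,.055);print(np.linalg.norm(a-b),(a+b)/2)
E
```

```text
[ 0.46694841 -0.24468577  0.042     ] [ 0.4866468  -0.32953221  0.042     ] 103.07053277101672
[ 0.46754014 -0.2446552   0.055     ]
[ 0.47428021 -0.27332742  0.055     ]
[ 0.48020113 -0.29887732  0.055     ]
[ 0.48620862 -0.32511844  0.055     ]
0.0826005195789243 [ 0.47687438 -0.28488682  0.055     ]
```

```bash
python3 - <<'E'
from h import *
plan([.4772,-.285,.25],12.8,2)
E
```

```text
now [ 0.4846 -0.273   0.3038] yaw 13.85 n 2 t 10.0 d [-0.0074 -0.012  -0.0538] rv [ 0.15 -0.4   1.05]
[[-0.104, 0.097, 0.538, 0.015, -0.04, 0.105], [-0.101, 0.099, 0.538, 0.015, -0.04, 0.105]]
```

Emit:
servo_tool([
  [[-0.1,0.1,0.4,0.015,-0.04,0.1],[-0.1,0.1,0.4,0.015,-0.04,0.1],[0,0,0,0,0,0]],
])

```text
clock: 10.3
position: [0.4807, -0.2794, 0.266]
ee_rot: [0.994, 0.114, 0.002, 0.0]
ft_force: [-0.1, 0.8, 0.3]
grip_width: 1.001
```

```bash
python3 - <<'E'
from h import *
st();plan([.4772,-.285,.187],12.8,3)
E
```

```text
t 10.3 p [ 0.4807 -0.2794  0.266 ] yaw 13.04 z [ 4.5e-03  3.0e-04 -1.0e+00] F [-0.14  0.85  0.34] M [ 0.04 -0.    0.02] g 1.001 q [ 1.    0.38 -0.66  1.78  0.26  1.07  0.48]
now [ 0.4807 -0.2794  0.266 ] yaw 13.04 n 3 t 10.3 d [-0.0035 -0.0056 -0.079 ] rv [ 0.04 -0.26  0.24]
[[-0.033, 0.031, 0.527, 0.003, -0.017, 0.016], [-0.033, 0.031, 0.527, 0.003, -0.017, 0.016], [-0.032, 0.031, 0.527, 0.003, -0.017, 0.016]]
```

Emit:
servo_tool([
  [[-0.1,0.1,0.3,0.003,-0.05,0.05],[0,0,0.5,0,0,0],[0,0,0.3,0,0,0],[0,0,0.1,0,0,0]],
])

```text
clock: 10.7
position: [0.4801, -0.2823, 0.2076]
ee_rot: [0.994, 0.113, 0.003, 0.002]
ft_force: [0.3, -0.1, 0.1]
grip_width: 0.998
```

```bash
python3 - <<'E'
from h import *
st();plan([.4772,-.285,.187],12.8,1); w=shot("wrist","11")
E
```

```text
t 10.7 p [ 0.4801 -0.2823  0.2076] yaw 13.01 z [ 0.0058 -0.0029 -1.    ] F [ 0.32 -0.07  0.06] M [ 0.06  0.02 -0.  ] g 0.998 q [ 0.98  0.46 -0.63  1.82  0.32  0.96  0.44]
now [ 0.4801 -0.2823  0.2076] yaw 13.01 n 1 t 10.7 d [-0.0029 -0.0027 -0.0206] rv [ 0.24 -0.28  0.21]
[[-0.071, 0.039, 0.412, 0.048, -0.057, 0.041]]
```

View pics/wrist11.png

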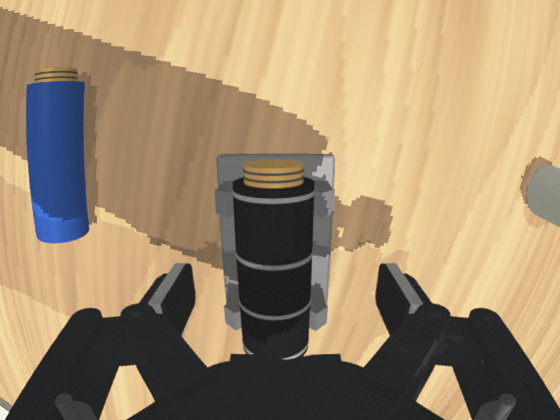

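Emit:
servo_tool([
  [[-0.07,0.04,0.1,0.05,-0.06,0.04],[-0.02,0,0.2,0,0,0],[0,0,0.1,0,0,0],[0,0,0,0,0,0]],
])

```text
clock: 11.15
position: [0.4765, -0.2856, 0.1876]
ee_rot: [0.994, 0.111, 0.0, 0.0]
ft_force: [-0.2, -0.1, -0.8]
grip_width: 0.999
```

```bash
python3 - <<'E'
from h import *
st();plan([.4772,-.285,.187],12.8,1)
E
```

```text
t 11.15 p [ 0.4765 -0.2856  0.1876] yaw 12.78 z [ 8.e-04 -6.e-04 -1.e+00] F [-0.21 -0.1  -0.83] M [-0.03  0.03  0.07] g 0.999 q [ 0.97  0.48 -0.62  1.83  0.34  0.93  0.43]
now [ 0.4765 -0.2856  0.1876] yaw 12.78 n 1 t 11.15 d [ 0.0007  0.0006 -0.0006] rv [ 0.04 -0.04 -0.02]
[[0.016, -0.009, 0.011, 0.009, -0.008, -0.004]]
```

Close on the barrel.

Emit:
servo_tool([
  [[0.01,0,0,0,0,0],[0,0,0,0,0,0],[0,0,0,0,0,0],[0,0,0,0,0,0],[0,0,0,0,0,0],[0,0,0,0,0,0]],
], jaw=255, force=40)

```text
clock: 11.75
position: [0.4765, -0.2861, 0.1884]
ee_rot: [0.994, 0.111, -0.0, 0.001]
ft_force: [0.8, 0.2, -1.4]
grip_width: 0.408
```

```bash
python3 - <<'E'
from h import *
st(); w=shot("wrist","12")
E
```

```text
t 11.75 p [ 0.4765 -0.2861  0.1884] yaw 12.73 z [-7.0e-04 -1.6e-03 -1.0e+00] F [ 0.79  0.2  -1.44] M [-0.03 -0.03  0.02] g 0.408 q [ 0.97  0.48 -0.61  1.83  0.34  0.94  0.43]
```

View pics/wrist12.png

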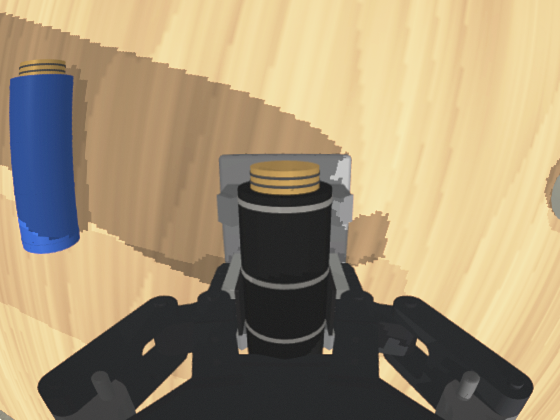

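Lens gripped (35 mm), centred between the pads. Lift and carry.

Emit:
servo_tool([
  [[0,0,-0.3,0,0,0],[0,0,-0.6,0,0,0],[0,0,-0.7,0,0,0],[0,0,-0.5,0,0,0]],
], force=60)

```text
clock: 12.2
position: [0.4757, -0.2847, 0.2957]
ee_rot: [0.994, 0.112, -0.003, -0.002]
ft_force: [1.1, -0.4, -2.6]
grip_width: 0.406
```

```bash
python3 - <<'E'
from h import *
st(); plan([.514,-.022,.285],-22.9)
E
```

```text
t 12.2 p [ 0.4757 -0.2847  0.2957] yaw 12.84 z [-0.0058  0.0036 -1.    ] F [ 1.1  -0.43 -2.64] M [-0.05 -0.03 -0.06] g 0.406 q [ 1.02  0.34 -0.67  1.75  0.23  1.13  0.51]
now [ 0.4757 -0.2847  0.2957] yaw 12.84 n 9 t 12.2 d [ 0.0383  0.2627 -0.0107] rv [-0.18  0.35 35.74]
[[0.213, -0.55, 0.025, -0.004, 0.008, 0.794], [0.174, -0.564, 0.025, -0.004, 0.008, 0.794], [0.135, -0.574, 0.025, -0.004, 0.008, 0.794], [0.095, -0.582, 0.025, -0.004, 0.008, 0.794], [0.054, -0.587, 0.025, -0.004, 0.008, 0.794], [0.013, -0.59, 0.025, -0.004, 0.008, 0.794], [-0.028, -0.589, 0.025, -0.004, 0.008, 0.794], [-0.068, -0.586, 0.024, -0.004, 0.008, 0.794], [-0.109, -0.58, 0.024, -0.004, 0.008, 0.794]]
```

Emit:
servo_tool([
  [[0.1,-0.27,0,0,0,0.4],[0.21,-0.55,0,0,0,0.79],[0.17,-0.56,0,0,0.01,0.79],[0.13,-0.57,0,0,0.01,0.79],[0.09,-0.58,0,0,0.01,0.79],[0.05,-0.59,0,0,0.01,0.79],[0.01,-0.59,0,0,0.01,0.79],[-0.03,-0.59,0,0,0.01,0.79],[-0.07,-0.59,0,0,0.01,0.79],[-0.05,-0.3,0,0,0,0.4],[0,0,0,0,0,0]],
])

```text
clock: 13.3
position: [0.5263, -0.0122, 0.3126]
ee_rot: [0.978, -0.209, 0.009, 0.001]
ft_force: [-0.2, -0.7, -1.8]
grip_width: 0.405
```

```bash
python3 - <<'E'
from h import *
st(); plan([.514,-.02,.265],-22.9)
E
```

```text
t 13.3 p [ 0.5263 -0.0122  0.3126] yaw -24.15 z [ 0.0165 -0.005  -0.9999] F [-0.15 -0.67 -1.8 ] M [-0.01  0.04 -0.01] g 0.405 q [ 0.59  0.27 -0.74  1.81  0.21  1.13 -0.64]
now [ 0.5263 -0.0122  0.3126] yaw -24.15 n 2 t 13.3 d [-0.0123 -0.0078 -0.0476] rv [-0.11 -0.98 -1.25]
[[-0.089, 0.122, 0.475, -0.011, -0.098, -0.125], [-0.086, 0.121, 0.476, -0.011, -0.098, -0.125]]
```

Emit:
servo_tool([
  [[-0.09,0.12,0.2,-0.01,-0.1,-0.12],[-0.09,0.12,0.3,-0.01,-0.1,-0.12],[0,0,0.3,0,0,0],[0,0,0.05,0,0,0],[0,0,0,0,0,0]],
])

```text
clock: 13.8
position: [0.5111, -0.0245, 0.2661]
ee_rot: [0.98, -0.199, -0.002, 0.001]
ft_force: [-0.5, -1.1, -1.5]
grip_width: 0.402
```

```bash
python3 - <<'E'
from h import *
st(); plan([.515,-.018,.265],-22.9); w=shot("wrist","13"); crop(w,180,130,390,280,3.8,"w13")
E
```

```text
t 13.8 p [ 0.5111 -0.0245  0.2661] yaw -22.92 z [-3.7e-03 -9.0e-04 -1.0e+00] F [-0.52 -1.07 -1.54] M [-0.01  0.05  0.01] g 0.402 q [ 0.61  0.3  -0.73  1.88  0.23  1.05 -0.62]
now [ 0.5111 -0.0245  0.2661] yaw -22.92 n 1 t 13.8 d [ 0.0039  0.0065 -0.0011] rv [ 0.13  0.17 -0.02]
[[0.022, -0.15, 0.021, 0.026, 0.035, -0.004]]
```

View pics/w13.png

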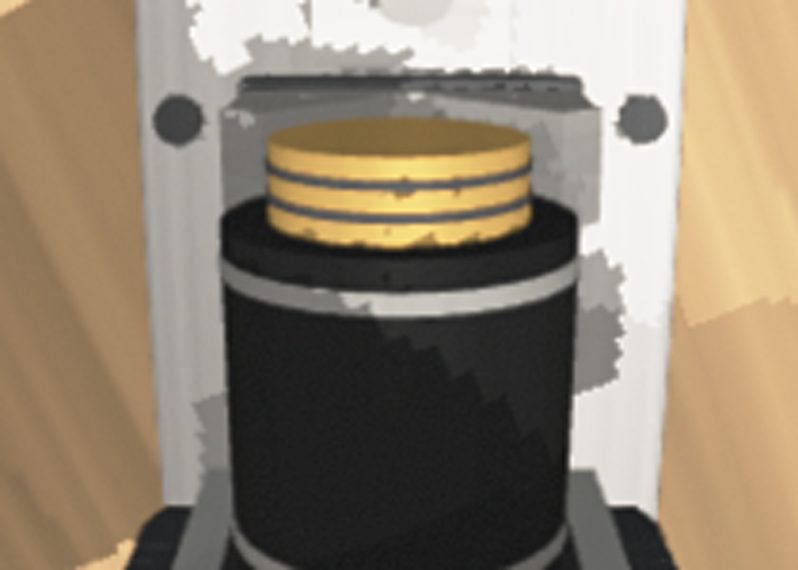

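Emit:
servo_tool([
  [[0.02,-0.1,0,0.03,0.04,0],[0,0,0,0,0,0]],
])

```text
clock: 14.05
position: [0.5146, -0.0201, 0.2667]
ee_rot: [0.98, -0.199, 0.001, -0.0]
ft_force: [-1.0, 0.1, -0.9]
grip_width: 0.406
```

```bash
python3 - <<'E'
from h import *
st(); plan([.515,-.018,.265],-22.9); w=shot("wrist","14"); crop(w,180,90,390,240,3.8,"w14")
E
```

```text
t 14.05 p [ 0.5146 -0.0201  0.2667] yaw -22.95 z [ 1.7e-03  5.0e-04 -1.0e+00] F [-0.98  0.07 -0.89] M [0.04 0.   0.03] g 0.406 q [ 0.6   0.3  -0.73  1.88  0.23  1.04 -0.63]
now [ 0.5146 -0.0201  0.2667] yaw -22.95 n 1 t 14.05 d [ 0.0004  0.0021 -0.0017] rv [-0.06 -0.08 -0.05]
[[-0.008, -0.041, 0.033, -0.012, -0.016, -0.01]]
```

View pics/w14.png

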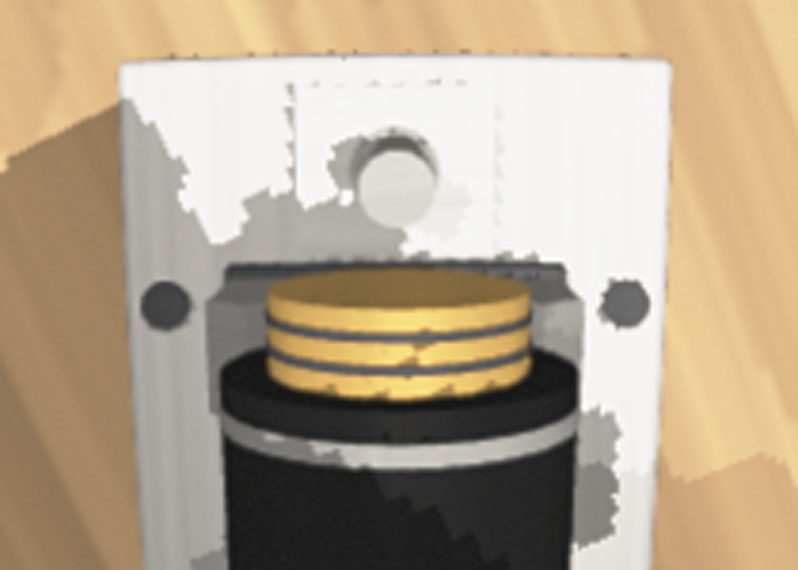

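```bash
python3 - <<'E'
from h import *
w=load("wrist","14")
P=lambda x,y,z:px2w(w,180+(x+.5)/3.8-.5,90+(y+.5)/3.8-.5,z,True)
ax=np.array([np.cos(np.radians(67.1)),np.sin(np.radians(67.1)),0]); ay=np.array([-ax[1],ax[0],0])
p=P(398,190,.08); zt=.2667-.1514
for y,dz in ((305,.013),(268,-.013),(287,0)):
  f=P(399,y,zt+dz); print("pin",p,"face",f,"along",(p-f)@ax*1e3,"lat",(p-f)@ay*1e3)
v=[P(208,300,.058),P(582,300,.058)]; print("V mid",np.mean(v,0),np.linalg.norm(v[0]-v[1]), "lat from face",(np.mean(v,0)-f)@ay*1e3)
b=[P(120,65,.015),P(672,62,.015)];print("base end mid",np.mean(b,0),np.linalg.norm(b[0]-b[1]),"lat",(np.mean(b,0)-f)@ay*1e3); d=b[1]-b[0];print(np.degrees(np.arctan2(d[1],d[0])))
E
```

```text
pin [0.53839896 0.0365165  0.08      ] face [0.53600876 0.03043032 0.1283    ] along 6.536584856767418 lat 0.1664630173120959
pin [0.53839896 0.0365165  0.08      ] face [0.53585585 0.03012584 0.1023    ] along 6.876564812340266 lat 0.1440847266081811
pin [0.53839896 0.0365165  0.08      ] face [0.53583675 0.030052   0.1153    ] along 6.952025834365397 lat 0.15522136021239805
V mid [0.53105215 0.02040693 0.058     ] 0.055170555224476274 lat from face 0.6543725750306907
base end mid [0.54529411 0.05411781 0.015     ] 0.09908309096228525 lat 0.6526055819497196
-22.628584701679536
```

The pin, V and base midlines (398, 395, 396) align with the brass at 399. The gap to the pin is about 1.8 mm. I'll back off 1 mm and descend.

Emit:
servo_tool([
  [[-0.01,0.02,0.1,-0.01,-0.015,-0.02],[0,0,0.25,0,0,0],[0,0,0.15,0,0,0],[0,0,0,0,0,0]],
])

```text
clock: 14.5
position: [0.5137, -0.021, 0.2398]
ee_rot: [0.98, -0.198, 0.0, 0.0]
ft_force: [0.5, 0.3, -1.2]
grip_width: 0.409
```

```bash
python3 - <<'E'
from h import *
st(); plan([.5148,-.0193,.24],-22.8); w=shot("wrist","15"); crop(w,180,90,390,240,3.8,"w15")
E
```

```text
t 14.5 p [ 0.5137 -0.021   0.2398] yaw -22.83 z [ 6.e-04 -5.e-04 -1.e+00] F [ 0.52  0.3  -1.25] M [0.03 0.04 0.01] g 0.409 q [ 0.58  0.34 -0.72  1.9   0.27  1.   -0.65]
now [ 0.5137 -0.021   0.2398] yaw -22.83 n 1 t 14.5 d [0.0011 0.0017 0.0002] rv [ 0.01 -0.04 -0.03]
[[0.007, -0.039, -0.004, 0.002, -0.009, -0.005]]
```

View pics/w15.png

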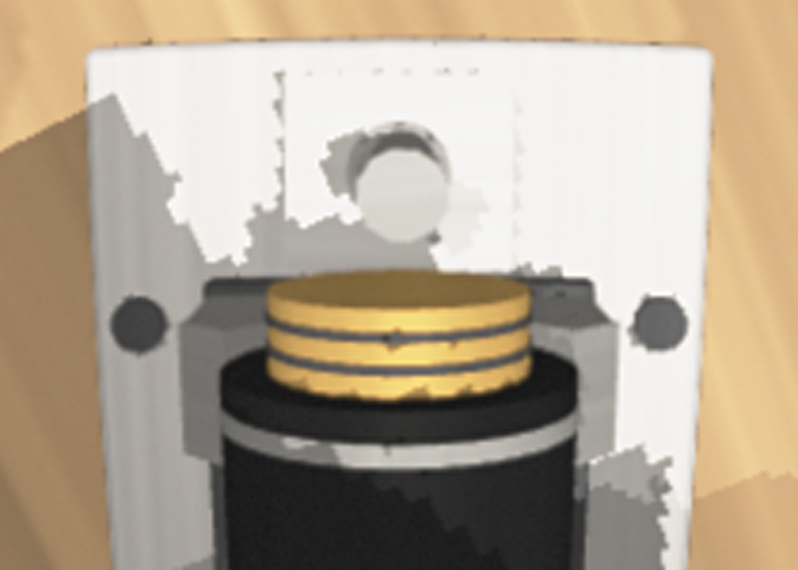

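```bash
cat >> h.py <<'E'
def gap(w,u0,v0,k,pin,face,ztcp,v=None,zv=.058):
    P=lambda x,y,z:px2w(w,u0+(x+.5)/k-.5,v0+(y+.5)/k-.5,z,True)
    ax=np.array([np.cos(np.radians(67.2)),np.sin(np.radians(67.2)),0]); ay=np.array([-ax[1],ax[0],0])
    p=P(*pin,.08); f=P(*face,ztcp-.1514); print("gap mm",((p-f)@ax*1e3-5).round(2),"pin lat",((p-f)@ay*1e3).round(2))
    if v is not None:
        m=(P(v[0],v[2],zv)+P(v[1],v[2],zv))/2; print("V lat",((m-f)@ay*1e3).round(2))
E
python3 - <<'E'
from h import *
w=load("wrist","15"); gap(w,180,90,3.8,(403,196),(399,289),.2398,(182,616,325))
E
```

```text
gap mm 3.59 pin lat -0.4
V lat 0.05
```

Emit:
servo_tool([
  [[0,-0.02,0.1,0,0,0],[0,0,0.2,0,0,0],[0,0,0.05,0,0,0],[0,0,0,0,0,0]],
])

```text
clock: 14.95
position: [0.5144, -0.0199, 0.2213]
ee_rot: [0.98, -0.198, 0.001, 0.0]
ft_force: [0.2, -0.0, -2.0]
grip_width: 0.405
```

```bash
python3 - <<'E'
from h import *
st(); w=shot("wrist","16"); crop(w,180,90,390,240,3.8,"w16"); st()
E
```

```text
t 14.95 p [ 0.5144 -0.0199  0.2213] yaw -22.82 z [ 1.2e-03 -4.0e-04 -1.0e+00] F [ 0.15 -0.03 -1.96] M [ 0.03 -0.05  0.01] g 0.405 q [ 0.57  0.37 -0.71  1.91  0.29  0.96 -0.67]
t 15.0 p [ 0.5144 -0.0199  0.2214] yaw -22.83 z [ 1.1e-03 -4.0e-04 -1.0e+00] F [ 0.34 -0.31 -2.13] M [ 0.   -0.02 -0.03] g 0.407 q [ 0.57  0.37 -0.71  1.91  0.29  0.96 -0.67]
```

View pics/w16.png

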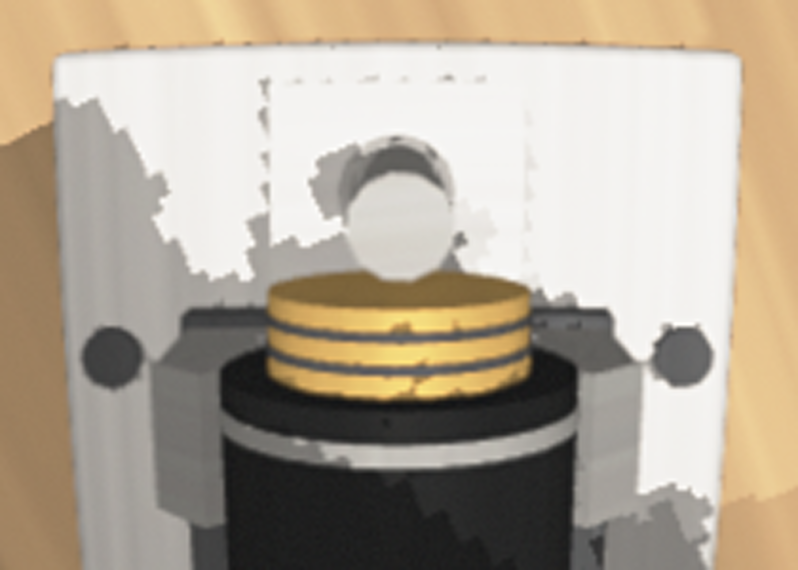

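```bash
python3 - <<'E'
from h import *
w=load("wrist","16"); gap(w,180,90,3.8,(399,226),(399,289),.2214,(150,642,360)); gap(w,180,90,3.8,(399,226),(399,291),.2214)
E
```

```text
gap mm 2.38 pin lat -0.01
V lat 0.36
gap mm 2.58 pin lat -0.01
```

Emit:
servo_tool([
  [[-0.004,0,0.05,0,0,0],[0,0,0.05,0,0,0],[0,0,0.03,0,0,0],[0,0,0,0,0,0]],
])

```text
clock: 15.4
position: [0.5144, -0.0199, 0.2149]
ee_rot: [0.98, -0.198, 0.001, 0.0]
ft_force: [0.0, -0.1, -0.9]
grip_width: 0.404
```

```bash
python3 - <<'E'
from h import *
st(); plan([.5143,-.02,.2134],-22.8)
E
```

```text
t 15.4 p [ 0.5144 -0.0199  0.2149] yaw -22.83 z [ 2.1e-03 -6.0e-04 -1.0e+00] F [ 0.04 -0.05 -0.89] M [-0.02  0.02  0.  ] g 0.404 q [ 0.56  0.38 -0.7   1.92  0.3   0.95 -0.68]
now [ 0.5144 -0.0199  0.2149] yaw -22.83 n 1 t 15.4 d [-0.0001 -0.0001 -0.0015] rv [-0.01 -0.13 -0.03]
[[-0.002, 0.003, 0.029, -0.003, -0.025, -0.006]]
```

Emit:
servo_tool([
  [[0,0,0.02,0,-0.02,0],[0,0,0.01,0,0,0],[0,0,0,0,0,0]],
])

```text
clock: 15.7
position: [0.5144, -0.0198, 0.2135]
ee_rot: [0.98, -0.198, 0.0, -0.0]
ft_force: [-1.2, -0.2, -1.0]
grip_width: 0.402
```

```bash
python3 - <<'E'
from h import *
st()
E
```

```text
t 15.7 p [ 0.5144 -0.0198  0.2135] yaw -22.83 z [ 0.  0. -1.] F [-1.18 -0.22 -1.01] M [0.03 0.11 0.  ] g 0.402 q [ 0.56  0.38 -0.7   1.92  0.3   0.95 -0.68]
```

Emit:
servo_tool([
  [[0,0,0.015,0,0,0],[0,0,0.01,0,0,0],[0,0,0,0,0,0]],
])

```text
clock: 16.0
position: [0.5144, -0.0197, 0.2125]
ee_rot: [0.98, -0.198, 0.0, 0.0]
ft_force: [-1.3, 0.2, 1.5]
grip_width: 0.409
```

```bash
python3 - <<'E'
from h import *
st()
E
```

```text
t 16.0 p [ 0.5144 -0.0197  0.2125] yaw -22.83 z [ 1.e-04 -2.e-04 -1.e+00] F [-1.34  0.23  1.51] M [-0.    0.34 -0.02] g 0.409 q [ 0.56  0.38 -0.7   1.92  0.3   0.95 -0.68]
```

Contact (about 3 N load change) at the expected seat height. Release so the barrel settles, then regrip.

Emit:
servo_tool([
  [[0,0,0,0,0,0],[0,0,0,0,0,0],[0,0,0,0,0,0],[0,0,0,0,0,0]],
], jaw=90)

```text
clock: 16.4
position: [0.515, -0.0198, 0.2129]
ee_rot: [0.98, -0.198, 0.001, -0.0]
ft_force: [-0.6, 0.3, 0.3]
grip_width: 0.644
```

```bash
python3 - <<'E'
from h import *
st(); w=shot("wrist","17"); crop(w,180,90,390,290,3,"w17"); st()
E
```

```text
t 16.4 p [ 0.515  -0.0198  0.2129] yaw -22.83 z [ 2.2e-03 -2.0e-04 -1.0e+00] F [-0.58  0.28  0.31] M [-0.04  0.04 -0.02] g 0.644 q [ 0.56  0.38 -0.7   1.92  0.3   0.95 -0.68]
t 16.45 p [ 0.515  -0.0198  0.2129] yaw -22.84 z [ 2.2e-03 -2.0e-04 -1.0e+00] F [-0.23 -1.   -0.29] M [-0.03 -0.04  0.03] g 0.647 q [ 0.56  0.38 -0.7   1.92  0.3   0.95 -0.68]
```

View pics/w17.png

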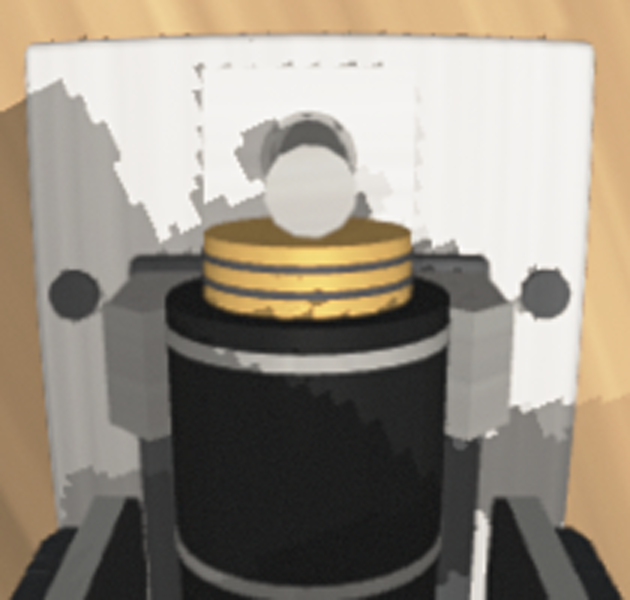

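The barrel settled at x=307.5, centred on the V (308). The gripper midline is about 0.9 mm to the right, so I'll correct that before regripping.

```bash
python3 - <<'E'
from h import *
w=load("wrist","17"); gap(w,180,90,3,(310,191),(308,231),.2134,(104,512,290)); plan([.5145,-.0196,.2129],-22.8)
P=lambda x,y,z:px2w(w,180+(x+.5)/3-.5,90+(y+.5)/3-.5,z,True)
for y in (372,598): print(P(307.5,y,.080))
E
```

```text
gap mm 2.23 pin lat -0.35
V lat 0.08
now [ 0.515  -0.0198  0.2129] yaw -22.84 n 1 t 16.45 d [-0.0005  0.0002  0.    ] rv [-0.04 -0.12 -0.04]
[[-0.011, -0.0, -0.0, -0.008, -0.024, -0.008]]
[0.53030955 0.01829636 0.08      ]
[ 0.5190402  -0.00829208  0.08      ]
```

Emit:
servo_tool([
  [[-0.011,0,0,0,-0.023,0],[0,0,0,0,0,0]],
])

```text
clock: 16.65
position: [0.5145, -0.0196, 0.2129]
ee_rot: [0.98, -0.198, 0.0, -0.0]
ft_force: [0.0, -0.2, -0.3]
grip_width: 0.644
```

```bash
python3 - <<'E'
from h import *
st(); w=shot("wrist","18"); crop(w,180,90,390,290,3,"w18"); st()
E
```

```text
t 16.65 p [ 0.5145 -0.0196  0.2129] yaw -22.84 z [ 2.e-04  7.e-04 -1.e+00] F [ 0.05 -0.24 -0.29] M [ 0.01  0.02 -0.06] g 0.644 q [ 0.56  0.38 -0.7   1.92  0.3   0.95 -0.68]
t 16.7 p [ 0.5145 -0.0196  0.2129] yaw -22.84 z [ 4.e-04  6.e-04 -1.e+00] F [ 0.71  0.2  -0.07] M [-0.04  0.05  0.  ] g 0.652 q [ 0.56  0.38 -0.7   1.92  0.3   0.95 -0.68]
```

View pics/w18.png

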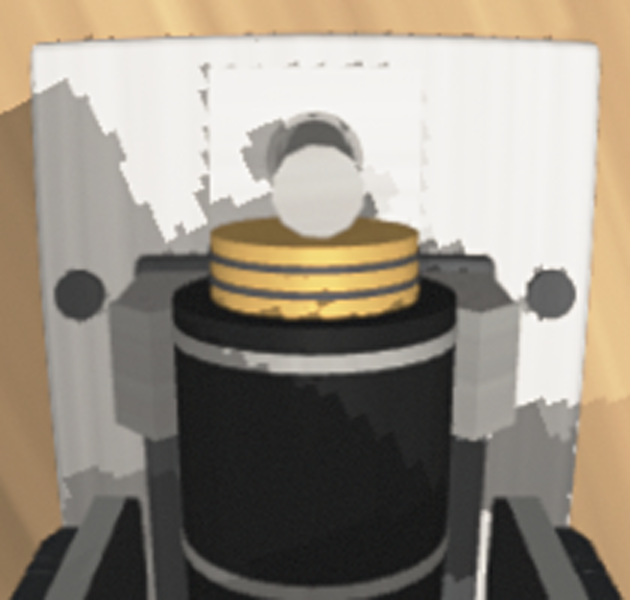

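Emit:
servo_tool([
  [[0,0,0,0,0,0],[0,0,0,0,0,0],[0,0,0,0,0,0],[0,0,0,0,0,0]],
], jaw=255, force=60)

```text
clock: 17.1
position: [0.5144, -0.0196, 0.2129]
ee_rot: [0.98, -0.198, 0.0, -0.0]
ft_force: [-1.3, -0.2, 0.2]
grip_width: 0.404
```

```bash
python3 - <<'E'
from h import *
st(); w=shot("wrist","19"); crop(w,180,90,390,290,3,"w19"); st(); shot("scene","19")
st()
E
```

```text
t 17.1 p [ 0.5144 -0.0196  0.2129] yaw -22.84 z [ 2.e-04  6.e-04 -1.e+00] F [-1.29 -0.22  0.15] M [0.03 0.06 0.04] g 0.404 q [ 0.56  0.38 -0.7   1.92  0.3   0.95 -0.68]
t 17.15 p [ 0.5144 -0.0195  0.2129] yaw -22.83 z [ 1.e-04  6.e-04 -1.e+00] F [-0.28  0.39  0.72] M [-0.01  0.07  0.01] g 0.405 q [ 0.56  0.38 -0.7   1.92  0.3   0.95 -0.68]
t 17.2 p [ 0.5144 -0.0195  0.2129] yaw -22.83 z [ 1.e-04  6.e-04 -1.e+00] F [-0.97  0.13  0.7 ] M [-0.03  0.09 -0.04] g 0.404 q [ 0.56  0.38 -0.7   1.92  0.3   0.95 -0.68]
```

View pics/w19.png

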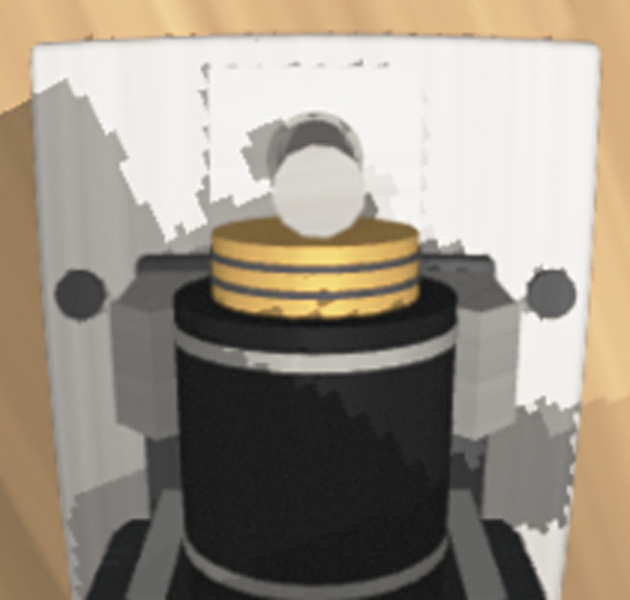

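Regrip is well-centred with lateral force about 1 N. Pressing down gently.

Emit:
servo_tool([
  [[0,0,0.02,0,0,0],[0,0,0.02,0,0,0],[0,0,0.02,0,0,0],[0,0,0,0,0,0]],
])

```text
clock: 17.6
position: [0.5145, -0.0195, 0.2099]
ee_rot: [0.98, -0.198, 0.0, -0.0]
ft_force: [-0.9, 0.4, 2.5]
grip_width: 0.404
```

```bash
python3 - <<'E'
from h import *
st(); plan([.5144,-.0195,.2079],-22.83)
E
```

```text
t 17.6 p [ 0.5145 -0.0195  0.2099] yaw -22.83 z [ 1.e-04  4.e-04 -1.e+00] F [-0.87  0.45  2.52] M [0.01 0.28 0.  ] g 0.404 q [ 0.56  0.39 -0.7   1.92  0.3   0.94 -0.68]
now [ 0.5145 -0.0195  0.2099] yaw -22.83 n 1 t 17.6 d [-0.0001 -0.     -0.002 ] rv [-0.02  0.   -0.  ]
[[-0.001, 0.001, 0.04, -0.005, 0.0, -0.0]]
```

Emit:
servo_tool([
  [[0,0,0.02,0,0,0],[0,0,0.02,0,0,0],[0,0,0,0,0,0],[0,0,0,0,0,0]],
])

```text
clock: 18.0
position: [0.5145, -0.0195, 0.208]
ee_rot: [0.98, -0.198, 0.0, -0.0]
ft_force: [-2.2, -1.2, 4.4]
grip_width: 0.402
```

```bash
python3 - <<'E'
from h import *
st(); w=shot("wrist","20"); st(); s=shot("scene","20"); st(); shot("scene","20b"); st(); crop(w,180,90,390,290,3,"w20"); crop(s,240,150,335,245,6,"s20")
crop(load("scene","19"),240,150,335,245,6,"s19")
a=cv2.imread("pics/s19.png");b=cv2.imread("pics/s20.png"); cv2.imwrite("pics/cmp.png",cv2.resize(np.hstack([a,b]),(800,400)))
E
```

```text
t 18.0 p [ 0.5145 -0.0195  0.208 ] yaw -22.83 z [ 0.e+00  1.e-04 -1.e+00] F [-2.22 -1.19  4.4 ] M [-0.03  0.45  0.04] g 0.402 q [ 0.56  0.39 -0.7   1.92  0.31  0.94 -0.69]
t 18.05 p [ 0.5145 -0.0195  0.208 ] yaw -22.83 z [ 1.e-04  1.e-04 -1.e+00] F [-2.28  0.25  4.36] M [ 0.02  0.41 -0.  ] g 0.406 q [ 0.56  0.39 -0.7   1.92  0.31  0.94 -0.69]
t 18.1 p [ 0.5145 -0.0194  0.2081] yaw -22.83 z [ 1.e-04  2.e-04 -1.e+00] F [-2.42 -0.55  4.95] M [0.02 0.37 0.04] g 0.4 q [ 0.56  0.39 -0.7   1.92  0.31  0.94 -0.69]
t 18.15 p [ 0.5145 -0.0195  0.2081] yaw -22.84 z [ 1.e-04  1.e-04 -1.e+00] F [-2.7   0.04  4.89] M [0.01 0.48 0.04] g 0.403 q [ 0.56  0.39 -0.7   1.92  0.31  0.94 -0.69]
```

View pics/w20.png

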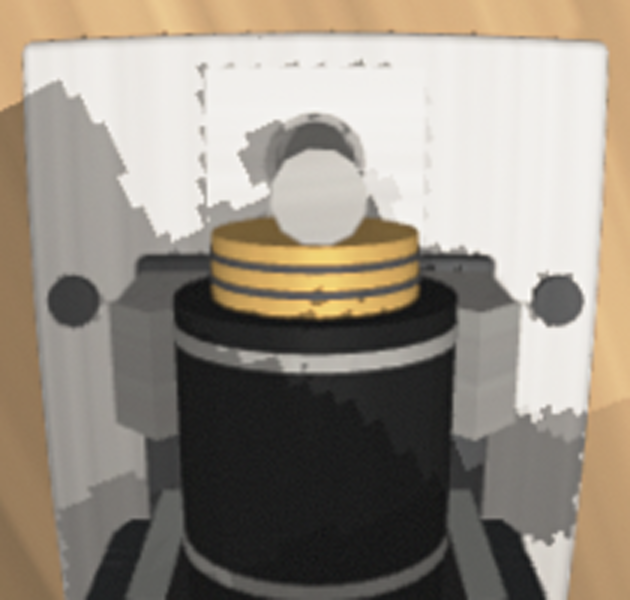

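View pics/cmp.png

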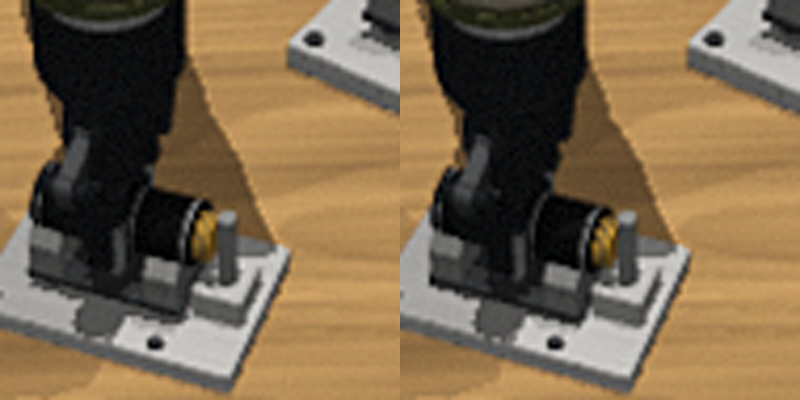

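The cradle has moved with the barrel: the V–barrel relation is unchanged in the view while the base grew. Fz ≈ 4.7 N plus the 1.6 N weight gives about 4.8 mm. There is a 2 N lateral load, which I'll relieve slightly.

Emit:
servo_tool([
  [[-0.004,0,0.003,0,0,0],[0,0,0,0,0,0],[0,0,0,0,0,0]],
])

```text
clock: 18.45
position: [0.5144, -0.0194, 0.208]
ee_rot: [0.98, -0.198, 0.0, -0.0]
ft_force: [-2.5, 0.1, 4.0]
grip_width: 0.405
```

```bash
python3 - <<'E'
from h import *
for i in range(4): st(); w=shot("wrist","21")
gap(w,180,90,3,(319,197),(315,231),.2079-.0005)
E
```

```text
t 18.45 p [ 0.5144 -0.0194  0.208 ] yaw -22.84 z [ 5.e-04  1.e-04 -1.e+00] F [-2.53  0.1   4.04] M [-0.01  0.41 -0.01] g 0.405 q [ 0.56  0.39 -0.7   1.92  0.31  0.94 -0.69]
t 18.5 p [ 0.5144 -0.0195  0.208 ] yaw -22.84 z [ 5.e-04  0.e+00 -1.e+00] F [-1.76 -0.11  3.89] M [0.01 0.41 0.01] g 0.401 q [ 0.56  0.39 -0.7   1.92  0.31  0.94 -0.69]
t 18.55 p [ 0.5144 -0.0194  0.208 ] yaw -22.84 z [ 5.e-04  0.e+00 -1.e+00] F [-2.28 -0.02  4.87] M [-0.02  0.41  0.04] g 0.404 q [ 0.56  0.39 -0.7   1.92  0.31  0.94 -0.69]
t 18.6 p [ 0.5144 -0.0195  0.208 ] yaw -22.84 z [ 5.e-04  0.e+00 -1.e+00] F [-1.99 -1.18  4.73] M [-0.03  0.38 -0.01] g 0.404 q [ 0.56  0.39 -0.7   1.92  0.31  0.94 -0.69]
gap mm 2.4 pin lat -0.45
```

Emit:
servo_tool([
  [[-0.01,0,0.004,0,-0.006,0],[0,0,0,0,0,0],[0,0,0,0,0,0]],
])

```text
clock: 18.95
position: [0.5143, -0.0195, 0.2081]
ee_rot: [0.98, -0.198, 0.001, -0.0]
ft_force: [-0.5, 0.7, 5.2]
grip_width: 0.407
```

```bash
python3 - <<'E'
from h import *
for i in range(4): st(); w=shot("wrist","22")
crop(w,180,90,390,290,3,"w22")
E
```

```text
t 18.95 p [ 0.5143 -0.0195  0.2081] yaw -22.85 z [ 1.2e-03  1.0e-04 -1.0e+00] F [-0.54  0.73  5.18] M [-0.08  0.3   0.07] g 0.407 q [ 0.56  0.39 -0.7   1.92  0.31  0.94 -0.69]
t 19.0 p [ 0.5143 -0.0194  0.2081] yaw -22.85 z [ 1.1e-03  1.0e-04 -1.0e+00] F [-2.34 -1.67  5.23] M [-0.06  0.28 -0.02] g 0.408 q [ 0.56  0.39 -0.7   1.92  0.31  0.94 -0.69]
t 19.05 p [ 0.5143 -0.0195  0.2081] yaw -22.85 z [ 1.2e-03  1.0e-04 -1.0e+00] F [-1.58 -0.08  5.21] M [-0.08  0.23 -0.  ] g 0.404 q [ 0.56  0.39 -0.7   1.92  0.31  0.94 -0.69]
t 19.1 p [ 0.5143 -0.0194  0.208 ] yaw -22.85 z [ 1.2e-03  1.0e-04 -1.0e+00] F [-0.73  0.02  3.91] M [-0.05  0.35 -0.01] g 0.405 q [ 0.56  0.39 -0.7   1.92  0.31  0.94 -0.69]
```

View pics/w22.png

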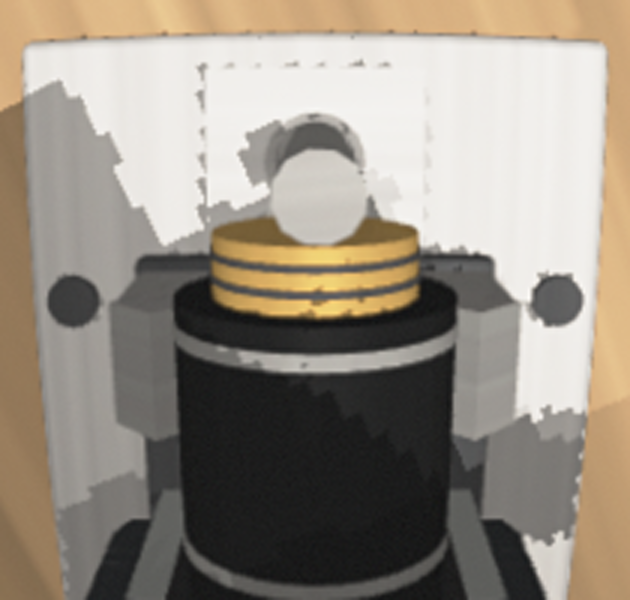

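Lateral load is down to about 1.3 N and Fz is about 4.9 N, which is about 5 mm of cradle travel. The gap to the pin is about 2.4 mm. Handing in.

```bash
python3 -c "
from workcell import order
print(order.hand_in())"
```

```text
the job is handed in; nothing more can be done
None
```

I put the pin upright in the stop block of the 150 × 100 mm fixture and let go of it. Then I set the black lens barrel in the V-block and pressed it down about 5 mm. I handed the job in at about 19 s with the gripper still holding it at 60 N; no verdict was given.

**Last checks:**
- **Pin:** it touched bottom at the expected height with about 27 N on the wrist. After release, its top was within about 1.5 mm of the predicted 80 mm.
- **Barrel in the V:** I released it so it could settle square, then gripped it again. In the wrist view it sits centred in the V.
- **Gap to the pin:** about 2.4 mm from the brass end.
- **Cradle travel:** the gripper went down 4.9 mm from the settled height. The push averaged about 4.9 N, which with the lens weight works out to about 5.0 mm.
- **Sideways load:** about 1.3 N was still there at hand-in, down from about 2.4 N before I corrected it.
- **Mouse, bottle and spacer:** I did not touch them.

**Disagreement:** the top and scene cameras differed by about 4 mm in y. I used the wrist camera for the final alignments.

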